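Unpile the desk things and put each back in its place

TASK

I piled my things up to wipe the desk. Take the pile apart from the top down and put each thing straight back in its own place: the earbud case in the middle of the wooden tray, the phone flat and square in the cradle of the phone holder between its open arms, the controller case in the middle of the clear turntable, and last the lunch tin in the middle of the cork mat, lined up with it. Set things down rather than dropping them, and leave the pen pot and the mug where they stand.

Things in the scene. Friction and masses are not known exactly. Their poses are not given: they have to be found in the camera images.
- buds_mid (a point): Centre (half-way up) of the earbud case, the top thing of the pile: a white plastic pebble-shaped box 62 (its x) x 46 (its y) x 26 mm high, well rounded edges, about 55 g; z is up. It lies on the middle of the phone, at any angle within 35 degrees of it.
- phone_mid (a point): Centre (half-way up) of the phone, second from the top: a slab with a dark screen and aluminium frame, 138 (its x) x 66 (its y) x 9 mm thick, about 160 g, lying screen up (z up) diagonally on the controller case. To be gripped across its 66 mm width by the very fingertips, which must stop just above the controller case under it.
- case_mid (a point): Centre (half-way up) of the controller case, third from the top: an orange hard silicone case, flat and pill-shaped in plan, 132 (its x, round ends of 31 mm radius) x 62 (its y, flat sides 70 mm long about the middle) x 34 mm high, with a dark snap tab that stands 5 mm out of its +x end, about 260 g; z is up. It lies across the lid of the lunch tin.
- tin_mid (a point): Centre (half-way up) of the lunch tin at the bottom of the pile, standing on the desk: a slim stainless steel box with straight sides, 156 (its x; 164 over the latches on its two ends) x 66 (its y) x 52 mm high, flat lid latched shut, full, about 420 g; z is up.
- tray_floor (a point): The place of the earbud case: middle of the inner floor of a small square wooden valet tray, 130 x 130 mm outside, 118 mm inside, x and y along its walls. The floor is 6 mm above the desk, the walls end 10 mm above the floor. Fixed.
- cradle (a point): Place of the phone: point on the level top face (56 mm wide, x -70 to +26 mm, 75 mm above desk) of a black phone holder on a round foot, where the middle of the phone's underside goes; x along phone's length (either way round). Fixed open side arms at x -55 to -25 mm, 86 mm apart, 14 mm high; feet at x -76 mm, 11 mm high. Nothing beside the phone elsewhere; lever under +x end. All fixed.
- turntable_mid (a point): The place of the controller case: middle of the top face of a small clear acrylic turntable, 188 mm across, face 18 mm above the desk, with a lip 4 mm wide and 5 mm high round its edge; a bright steel dot marks the middle. The plate turns about this point with a little friction; the case may lie at any angle. The turntable itself is fixed.
- mat_top (a point): The place of the lunch tin: middle of the top of a rectangular cork mat, 180 (its x) x 96 (its y) mm, 5 mm thick, z up. The tin's length goes along the mat's length, either way round. Fixed.
- pen_pot_mid (a point): A bystander, to be left alone: half-way up a loose teal ceramic pen pot 80 mm across and 98 mm high; pens stick out to 172 mm above the desk.
- mug_mid (a point): Bystander, leave alone: half-way up a loose white mug 80 mm across plus handle, 90 mm high. Other bystanders, all fixed: a green glass paperweight (34 mm high) and a brass sharpener among the places; keyboard, stapler, tape dispenser, letter tray, books, a 160 mm high speaker, a plant and a lamp along the far edge and sides.
Things that resemble listed ones, but are neither listed nor needed, are in the scene too. There is more than one size of the part that bears mat_top; the job needs the larger. What is shaped like the part that bears cradle but blue is not meant.

How it is judged:
By the outcome, as a careful person would: the job done as asked, in the order asked, and still so for the second after the job is handed in, with the robot touching nothing.
It also fails if it takes over 141 s, if anything falls off the work surface, if the arm or the gripper's body presses on something with over 40 N, if the wrist force passes 120 N, or if a joint passes its speed limit or range.

ROBOT

A 6-joint arm with a two-finger parallel gripper is mounted at the origin on the work surface. World frame = base frame: x ahead of the robot, y to its left, z up, the work surface at z = 0. Lengths are in m, angles in rad, forces in N, time in s.
With the tool pointing down it reaches from about 0.425 to 1.125 m from the base axis. Payload 14.9 kg.
Tool frame: the origin (TCP) lies midway between the tips of the shut fingers; the grasp point (between the pads) lies 19 mm behind it; z points along the fingers, y is the direction in which the jaws open and shut (so a half turn about z gives the same grasp; the last joint's range is limited). The gripper opens to 91 mm and grips with 3 to 60 N. Pads are 32 mm wide; open, the fingers measure 118 mm over their backs; the gripper's body (76 mm by 178 mm) begins 60 mm behind the grasp point.
Start: joints at [-1.298, 0.379, 1.734, -0, 1.028, -0.033], TCP at [0.211, -0.668, 0.179] pointing down, gripper open.
Joint ranges: [-2.77, 2.77], [-0.74, 2.19], [0, 2.66], [-1.06, 4.2], [0.31, 2.87], [-3.08, 3.08]. Speed limits (rad/s): [1.89, 1.89, 2.39, 3.14, 3.14, 3.14].

INTERFACE

Orientations are given as a rotation vector (axis times angle).
In Python, from bench import robot, optics gives the robot as it stands. The module is installed in compiled form; this text tells all that it offers.
- The arm moves only by the tool apply_moves, never from a script. Its argument "motion" is a list that holds one entry, the list of rows, each a list of 7 numbers: the shift along the tool's x, y, z in m, then the turn, a rotation vector about the tool's x, y, z in rad, then the opening in per cent of the stroke, from 0 (shut) to 100 (fully open). In form: [[[tx, ty, tz, wx, wy, wz, claw], ...]]. A call has 1 to 20 rows; each row is the pose to reach, as a shift and turn from the pose commanded when the call began, along the tool's axes at that moment; what a row does not reach only later rows make up. A row lasts 1/12 s, in which the tool goes at most 41.7 mm and 7.16 degrees, less where a joint would pass 70% of its speed; a pose out of reach is approached as far as the arm can. A call with a gripper value outside its range is refused whole. The fingers move at their own pace and stop on an object; the grip force is fixed at half the most. Time passes only in rows, so rows that repeat a pose let the fingers close. It gives the time, the measured TCP pose, the force and the opening at its end, in the units of the state.
- robot.observe(): the state, without advancing time (a new reading comes with each control period).
- optics.grab_frame(name): name is "scene" or "top"; returns a dict with "pixels" (384x512x3 uint8, red, green, blue), "z_map" (384x512 float32, m along the optical axis (not along the pixel's ray), 0 where there is no reading), "fx", "fy", "cx", "cy" (pixels), "dist" ([k1, k2, p1, p2, k3] as OpenCV has them; the pictures are not rectified), "T" (4x4, takes a point from camera to world coordinates). Camera axes: x right, y down, z forward; pixel columns grow to the right and rows downward; lengths in m; the calibration is good to about 2 mm. A picture is of the moment at which its call begins.
- robot.finish_job(): hands the job in, once; it reports no verdict.
The state is a dict: "time": time; "joints": joint angles; "qvel": joint speeds; "joint_torque": joint torques, N m; "tcp_pos": TCP position; "tool_rot": TCP orientation; "force": force on the tool from outside, world axes, zero at the start; "wrist_torque": the same for the moment, N m; "finger_gap": finger opening in m.
Only numpy, scipy, OpenCV 4.12 (cv2) and the standard library are available. Lean on these libraries where they do the work, as an engineer would, in place of code of your own. Each camera call takes 0.05 s, during which the arm holds its last target. There are 200 camera calls.

## Working session

There is one attempt and no reset: what is moved stays moved. The work goes in short steps, Python scripts to look and compute and a tool call to move; the robot and the scene stay as the last step left them, time stands still between calls to the robot, and variables do not carry over. Pictures are saved under pics/ and viewed, about 12 in all and at most 16, crops included, and the job is handed in when it is done.

Besides the shell and the picture viewer there is one more tool, called after ">>>" as name(argument=value, ...) on one line, values as JSON. apply_moves: Moves the arm, as the interface text tells. Its arguments: {"type":"object","properties":{"motion":{"type":"array"}},"required":["motion"]}

```bash
mkdir -p pics
cat > h.py <<'E'
import numpy as np, cv2
from bench import robot, optics
from scipy.spatial.transform import Rotation as R
def grab(n):
    f=optics.grab_frame(n); f['K']=np.array([[f['fx'],0,f['cx']],[0,f['fy'],f['cy']],[0,0,1]]); f['dist']=np.array(f['dist'],float); f['T']=np.array(f['T']); return f
def rays(f,uv):
    p=cv2.undistortPoints(np.array(uv,float).reshape(-1,1,2),f['K'],f['dist']).reshape(-1,2)
    return np.c_[p,np.ones(len(p))]
def plane(f,uv,z):
    d=rays(f,uv)@f['T'][:3,:3].T; o=f['T'][:3,3]
    return o+d*((z-o[2])/d[:,2])[:,None]
def cloud(f):
    h,w=f['z_map'].shape; v,u=np.mgrid[:h,:w]
    d=rays(f,np.c_[u.ravel(),v.ravel()])*f['z_map'].reshape(-1,1)
    return (d@f['T'][:3,:3].T+f['T'][:3,3]).reshape(h,w,3)
def save(f,name,box=None,s=1):
    im=f['pixels'][:,:,::-1]
    if box: im=im[box[1]:box[3],box[0]:box[2]]
    cv2.imwrite('pics/'+name,cv2.resize(im,None,fx=s,fy=s,interpolation=cv2.INTER_CUBIC))
E
python3 - <<'E'
from h import *
for n in('scene','top'):
    f=grab(n); save(f,n+'0.png',None,1.56); print(n,f['T'].round(3).tolist(),f['fx'],f['dist'])
    np.savez(n+'0.npz',**f)
s=robot.observe(); print({k:np.round(v,3).tolist() for k,v in s.items()})
E
```

```text
scene [[-0.356, 0.75, -0.558, 1.146], [0.934, 0.285, -0.214, 0.269], [-0.001, -0.597, -0.802, 1.05], [0.0, 0.0, 0.0, 1.0]] 411.20374529115225 [0.05228817 0.         0.         0.         0.        ]
top [[-0.025, -0.996, 0.086, 0.331], [-1.0, 0.026, 0.016, -0.006], [-0.018, -0.086, -0.996, 1.636], [0.0, 0.0, 0.0, 1.0]] 473.5764677462153 [-0.05143419  0.          0.          0.          0.        ]
{'time': 0.1, 'joints': [-1.298, 0.379, 1.735, -0.0, 1.029, -0.033], 'qvel': [-0.001, -0.003, -0.001, 0.002, -0.001, -0.0], 'joint_torque': [0.002, -76.504, -43.53, 0.065, 0.04, -0.0], 'tcp_pos': [0.211, -0.667, 0.178], 'tool_rot': [-3.104, -0.478, 0.0], 'force': [-0.431, -0.486, -0.488], 'wrist_torque': [-0.053, -0.013, 0.01], 'finger_gap': 0.091}
```

View pics/top0.png

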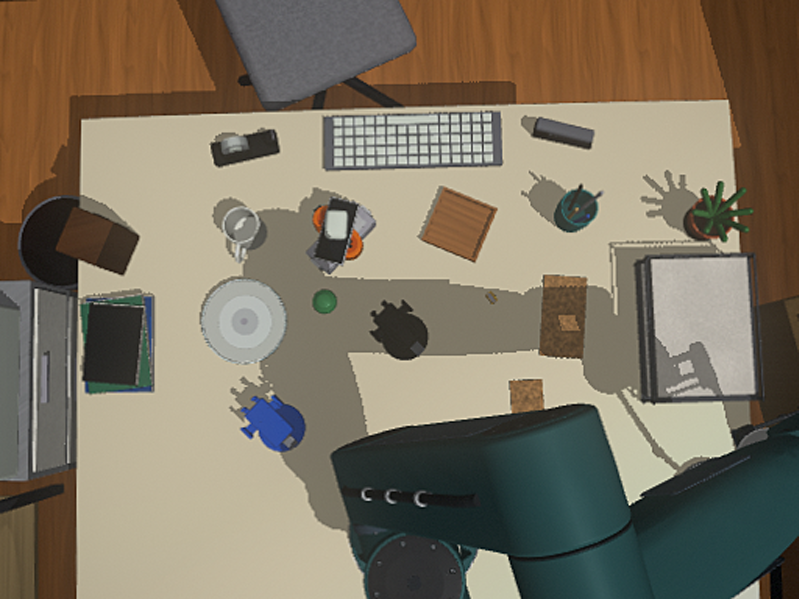

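View pics/scene0.png

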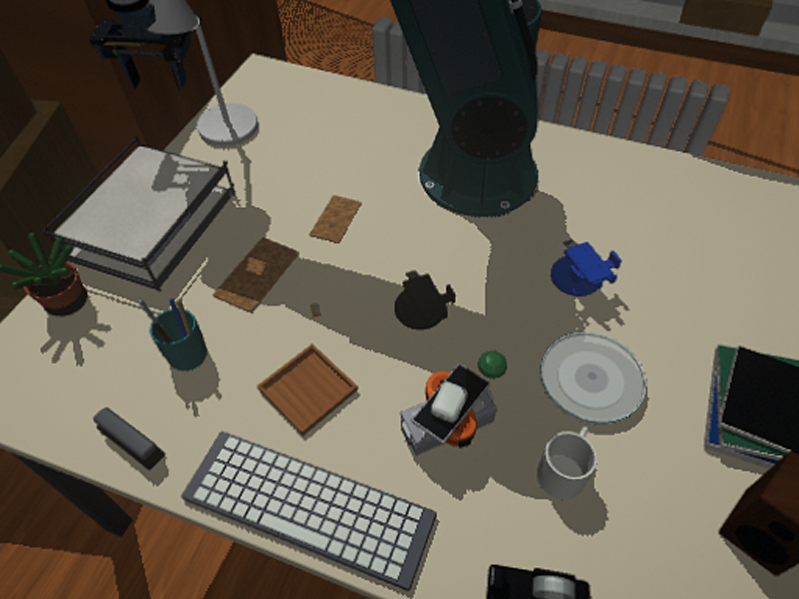

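The top view (800 px wide) shows:

| Thing | Top-view pixel |
|---|---|
| pile | (338,235) |
| tray | (458,223) |
| black holder | (400,328) |
| blue holder, a decoy | (272,425) |
| turntable | (243,320) |
| large cork mat | (563,316) |
| small mat, a decoy | (526,394) |
| pen pot | (577,210) |
| mug | (240,227) |

I choose the black holder, the large mat and the white pebble on top of the pile.

```bash
cat > m.py <<'E'
from h import *
def load(n): return dict(np.load(n+'0.npz',allow_pickle=True))
def rect(P):
    (c,s,a)=cv2.minAreaRect((P[:,:2]*1000).astype(np.float32))
    if s[0]<s[1]: s=s[::-1]; a+=90
    return np.round(c,1),np.round(s,1),round((a+90)%180-90,1)
E
python3 - <<'E'
from m import *
for n in('scene','top'):
    f=load(n); C=cloud(f); px=f['pixels'].astype(int); hsv=cv2.cvtColor(f['pixels'],cv2.COLOR_RGB2HSV).astype(int)
    H,S,V=hsv[...,0],hsv[...,1],hsv[...,2]
    Z=C[...,2]; print(n)
    # pile centre approx
    u0,v0=((338/1.56,235/1.56) if n=='top' else (450/1.56,405/1.56))
    pc=plane(f,[[u0,v0]],0.1)[0]; print('pile',pc.round(3))
    near=np.hypot(C[...,0]-pc[0],C[...,1]-pc[1])<0.12
    for nm,lo,hi in(('buds',.108,.135),('phone',.090,.1),('case',.08,.0895),('tin',.045,.058)):
        m=near&(Z>lo)&(Z<hi); print(nm,m.sum(),rect(C[m]),np.median(Z[m]).round(4))
    m=near&(H<14)&(S>200)&(V>120); print('orange',m.sum(),rect(C[m]),np.percentile(Z[m],[5,50,95]).round(3))
    for nm,uv,r,lo,hi in(('tray',(458,223) if n=='top' else (308,388),.1,.012,.03),('trayfl',(458,223) if n=='top' else (308,388),.055,.0,.01),('cradle',(393,322) if n=='top' else (425,292),.09,.070,.08),('cradArms',(393,322) if n=='top' else (425,292),.09,.081,.1),('tt',(243,320) if n=='top' else (592,376),.12,.014,.03),('mat',(563,316) if n=='top' else (258,273),.12,.003,.01),('mug',(240,227) if n=='top' else (568,455),.07,.07,.1),('pot',(577,210) if n=='top' else (176,320),.07,.08,.105),('glass',(325,301) if n=='top' else (492,362),.04,.01,.05)):
        q=plane(f,[np.array(uv)/1.56],0.02 if 'crad' not in nm else .075)[0]
        m=(np.hypot(C[...,0]-q[0],C[...,1]-q[1])<r)&(Z>lo)&(Z<hi)
        print(nm,q.round(3),m.sum(),rect(C[m]) if m.sum()>4 else '',np.median(Z[m]).round(4))
E
```

```text
scene
pile [0.658 0.153 0.1  ]
buds 406 (array([657.4, 150.3]), array([61.1, 45.6]), -4.6) 0.12
phone 808 (array([648.5, 154. ]), array([145.1,  93.2]), -4.8) 0.0955
case 327 (array([652. , 150.9]), array([129.4,  98.7]), 5.1) 0.0861
tin 414 (array([661.1, 158.1]), array([167.7,  94. ]), -57.3) 0.0519
orange 157 (array([650.8, 149.8]), array([125. ,  48.2]), 44.9) [0.083 0.086 0.089]
tray [ 0.677 -0.109  0.02 ] 401 (array([ 670.3, -115.2]), array([133. , 131.1]), 65.4) 0.0158
trayfl [ 0.677 -0.109  0.02 ] 950 (array([ 677.4, -109.7]), array([107.2, 106.3]), -10.6) 0.0062
cradle [0.434 0.028 0.075] 540 (array([449. ,  30.1]), array([111.3,  94.7]), 53.8) 0.0753
cradArms [0.434 0.028 0.075] 86 (array([462.9,  49.6]), array([100.2,  58.3]), -48.0) 0.0869
tt [0.468 0.367 0.02 ] 3085 (array([465.9, 367.1]), array([189. , 188.4]), 47.3) 0.0189
mat [ 0.47  -0.325  0.02 ] 1135 (array([ 469.4, -323.5]), array([229.1, 208.7]), -14.2) 0.005
mug [0.635 0.36  0.02 ] 330 (array([661.2, 353.6]), array([93.8, 81. ]), 22.9) 0.0855
pot [ 0.632 -0.416  0.02 ] 110 (array([ 665.7, -382.6]), array([70.6, 
[... 613 characters left out ...]
02 ] 589 (array([ 669.7, -117. ]), array([108.1, 107.2]), -46.4) 0.0058
cradle [0.45  0.032 0.075] 449 (array([438. ,  31.4]), array([108.2,  84.5]), 30.3) 0.075
cradArms [0.45  0.032 0.075] 88 (array([453.2,  29.3]), array([98.5, 87.9]), 85.8) 0.0848
tt [0.467 0.364 0.02 ] 2075 (array([464.3, 364. ]), array([186.5, 184. ]), -1.6) 0.0194
mat [ 0.457 -0.34   0.02 ] 1438 (array([ 457.8, -338.7]), array([235.9, 231.8]), -1.9) 0.0056
mug [0.675 0.37  0.02 ] 171 (array([663.3, 355. ]), array([88.1, 79.3]), -51.5) 0.0858
pot [ 0.693 -0.382  0.02 ] 168 (array([ 683.6, -369.1]), array([81.7, 77.1]), -46.8) 0.0945
glass [0.504 0.182 0.02 ] 199 (array([508.5, 188.9]), array([62.4, 51.1]), 43.6) 0.0277
```

Run:
```python
from m import *
t=load('top'); s=load('scene')
a=cv2.resize(t['pixels'][110:190,180:300],None,fx=5,fy=5,interpolation=2); b=cv2.resize(s['pixels'][220:300,240:330],None,fx=5,fy=5,interpolation=2)
c=cv2.resize(t['pixels'][175:245,225:300],None,fx=5,fy=5,interpolation=2); 
cv2.imwrite('pics/crop1.png',np.hstack([cv2.resize(a[:, :450],(400,356)),cv2.resize(b,(400,356))])[:,:,::-1])
cv2.imwrite('pics/crop2.png',np.hstack([cv2.resize(c,(400,373)),cv2.resize(s['pixels'][165:217,245:301],(400,373),interpolation=2)])[:,:,::-1])
```

```text
(no output)
```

View pics/crop1.png

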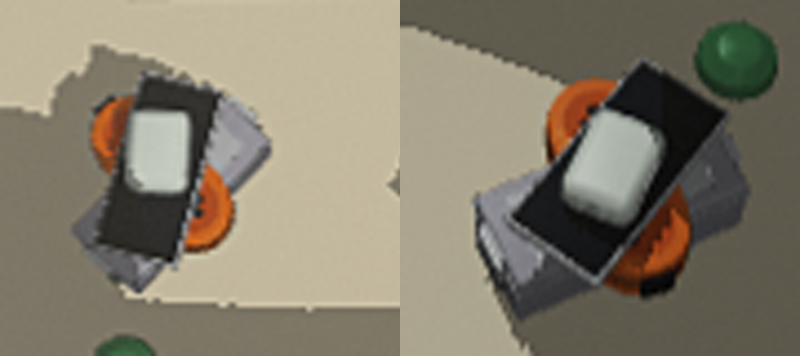

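View pics/crop2.png

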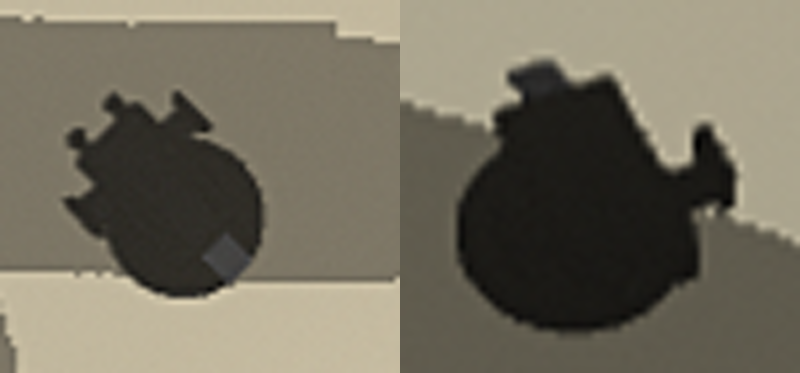

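The crops confirm the order of the pile: white pebble, dark phone, orange case (dark tab at crop (100,105)) and grey tin. The black holder's feet point up-left in the top view and its grey lever is at the lower right. Next I fit the shapes with colour and height gates.

Run:
```python
from m import *
def big(m):
    n,l,st,_=cv2.connectedComponentsWithStats(m.astype(np.uint8),connectivity=8)
    return l==1+st[1:,4].argmax()
for n in('scene','top'):
    f=load(n); C=cloud(f); hsv=cv2.cvtColor(f['pixels'],cv2.COLOR_RGB2HSV).astype(int)
    H,S,V=hsv[...,0],hsv[...,1],hsv[...,2]; X,Y,Z=C[...,0],C[...,1],C[...,2]
    near=np.hypot(X-.652,Y-.148)<.12
    notor=~((H<16)&(S>150))
    print(n)
    m=big(near&(Z>.0915)&(Z<.14)&notor); print('phone',m.sum(),rect(C[m]))
    m2=cv2.morphologyEx(m.astype(np.uint8),cv2.MORPH_OPEN,np.ones((3,3)))>0; print('  opened',rect(C[m2]))
    m=near&(Z>.047)&(Z<.057)&(S<70)&(V>70); print('tin',m.sum(),rect(C[m]))
    # tray
    m=big((np.hypot(X-.672,Y+.116)<.1)&(Z>.012)&(Z<.02)); print('tray rim',rect(C[m]))
    m=(np.hypot(X-.672,Y+.116)<.1)&(S>100)&(Z<.025); m=big(m); print('tray col',m.sum(),rect(C[m]),)
    m=big((np.hypot(X-.46,Y+.33)<.14)&(Z>.0025)&(Z<.009)&(S>85)); print('mat',m.sum(),rect(C[m]),np.median(Z[m]))
    # cradle
    c=(np.hypot(X-.445,Y-.03)<.1)
    m=c&(Z>.071)&(Z<.079); m=big(cv2.morphologyEx(m.astype(np.uint8),cv2.MORPH_OPEN,np.ones((5,5)))>0); print('cradface',m.sum(),rect(C[m]))
    m=c&(Z>.080)&(Z<.1); nn,l,st,_=cv2.connectedComponentsWithStats(m.astype(np.uint8),connectivity=8)
    for i in range(1,nn):
        if st[i,4]>4: P=C[l==i]; print('  arm',st[i,4],P.mean(0).round(4),rect(P))
    # turntable lip circle + dot
    m=(np.hypot(X-.466,Y-.366)<.11)&(Z>.0145)&(Z<.03); P=C[m][:,:2]; print('tt',np.round(cv2.minEnclosingCircle((P*1000).astype(np.float32))[0],1), m.sum())
    d=(np.hypot(X-.466,Y-.366)<.02); print('dot cand V',np.percentile(V[d],[5,50,95]))
    for nm,q in(('mug',(.66,.36)),('pot',(.675,-.375)),('glass',(.508,.189))):
        m=np.hypot(X-q[0],Y-q[1])<.07; m&=Z>.02; print(nm,rect(C[m]),Z[m].max().round(3))
```

```text
scene
phone 1216 (array([647.2, 151.2]), array([139.6,  67. ]), -16.7)
  opened (array([647.2, 151.2]), array([139.6,  67. ]), -16.7)
tin 266 (array([642.7, 146.2]), array([167.8,  65.5]), -44.3)
tray rim (array([ 670.3, -115.2]), array([133. , 131.1]), 65.4)
tray col 1932 (array([ 669.2, -116. ]), array([137.2, 131.3]), 64.7)
mat 1035 (array([ 460.6, -337.4]), array([179.2,  97.7]), -6.0) 0.005019925513331858
cradface 270 (array([449.6,  26.9]), array([79.6, 50.1]), 29.4)
  arm 33 [0.4233 0.0747 0.087 ] (array([422.3,  73.7]), array([29.7,  7.7]), 37.6)
  arm 34 [0.4857 0.0068 0.0867] (array([484.1,   6.3]), array([31.9,  7.5]), 42.5)
  arm 11 [0.4712 0.0787 0.0842] (array([470.3,  78.3]), array([8.9, 7.9]), -69.0)
  arm 11 [0.4925 0.0556 0.0843] (array([492.2,  55.4]), array([8.7, 7.1]), -69.7)
tt [466.3 367. ] 3054
dot cand V [120. 139. 141.]
mug (array([663.5, 362.3]), array([96.6, 79. ]), -48.1) 0.095
pot (array([ 683.2, -364.2]), array([80.1, 79.6]), 22.6) 0.174
glass (array([507.3, 189.1]), array([51.6, 49.8]), 16.5) 0.036
top
phone 778 (array([646.8, 147.5]), array([138.2,  68.6]), -16.9)
  opened (array([647.3, 148.2]), array([137.7,  66.6]), -16.7)
tin 228 (array([638.2, 139.3]), array([166.7,  77.1]), -46.0)
tray rim (array([ 700.4, -175.3]), array([94.7, 51.9]), 27.4)
tray col 1372 (array([ 670.2, -118.6]), array([131.4, 129.6]), -24.6)
mat 881 (array([ 459., -342.]), array([178.9,  95.9]), -6.0) 0.005622772376255636Traceback (most recent call last):
  File "<stdin>", line 20, in <module>
  File "<stdin>", line 4, in big
ValueError: attempt to get argmax of an empty sequence
```

Run:
```python
from m import *
def comps(m): 
    nn,l,st,_=cv2.connectedComponentsWithStats(m.astype(np.uint8),connectivity=8)
    return [(st[i,4],l==i) for i in range(1,nn) if st[i,4]>4]
for n in('scene','top'):
    f=load(n); C=cloud(f); hsv=cv2.cvtColor(f['pixels'],cv2.COLOR_RGB2HSV).astype(int)
    H,S,V=hsv[...,0],hsv[...,1],hsv[...,2]; X,Y,Z=C[...,0],C[...,1],C[...,2]; print(n)
    m=(np.hypot(X-.445,Y-.03)<.1)&(Z>.081)&(Z<.1)
    for k,l in comps(m): print('  arm',k,C[l].mean(0).round(4),rect(C[l]))
    m=(np.hypot(X-.445,Y-.03)<.1)&(Z>.071)&(Z<.079); print('face', C[m].mean(0).round(4), m.sum(),rect(C[m]))
    m=(np.hypot(X-.466,Y-.366)<.12)&(Z>.0145)&(Z<.03); print('tt',np.round(cv2.minEnclosingCircle((C[m][:,:2]*1000).astype(np.float32)),1) if 0 else cv2.minEnclosingCircle((C[m][:,:2]*1000).astype(np.float32)))
    m=(np.hypot(X-.672,Y+.116)<.1)&(S>100)&(Z>.012)&(Z<.02); print('tray rim',m.sum(),rect(C[m]))
    # image-based circle of inner ring
    near=np.hypot(X-.65,Y-.148)<.12
    m=near&(Z>.047)&(Z<.057)&(S<70)&(V>70)&(abs((X-.643)*.707+(Y-.146)*.707)<.045); print('tin',m.sum(),rect(C[m]))
    m=(np.hypot(X-.65,Y-.148)<.07)&(Z>.08)&(Z<.09)&(H<16)&(S>150); print('case',rect(C[m]))
```

```text
scene
  arm 31 [0.4227 0.074  0.0874] (array([421.9,  73.4]), array([28.7,  7.7]), 37.6)
  arm 31 [0.4858 0.0074 0.0873] (array([484.1,   6.3]), array([31.9,  7.1]), 40.1)
  arm 11 [0.4712 0.0787 0.0842] (array([470.3,  78.3]), array([8.9, 7.9]), -69.0)
  arm 11 [0.4925 0.0556 0.0843] (array([492.2,  55.4]), array([8.7, 7.1]), -69.7)
face [0.4436 0.0314 0.0751] 512 (array([449. ,  30.1]), array([111.3,  94.7]), 53.8)
tt ((466.25482177734375, 367.00469970703125), 96.46047973632812)
tray rim 368 (array([ 670.8, -114.9]), array([131.3, 130.9]), 65.7)
tin 266 (array([642.7, 146.2]), array([167.8,  65.5]), -44.3)
case (array([647.5, 151. ]), array([129.1,  54.7]), 44.8)
top
  arm 8 [0.4919 0.0515 0.0865] (array([491.9,  51.4]), array([9.5, 4.4]), -48.1)
  arm 25 [0.4833 0.0035 0.0894] (array([483.1,   3.3]), array([28.2,  7.4]), 43.5)
  arm 5 [0.4708 0.0749 0.082 ] (array([471.4,  75.2]), array([6.9, 3.3]), -1.3)
  arm 16 [0.4217 0.0712 0.0886] (array([420.6,  70.2]), array([25.2,  4.6]), 43.6)
face [0.4412 0.0277 0.0751] 397 (array([438.3,  32.8]), array([104.9,  83. ]), 32.9)
tt ((465.27984619140625, 364.5259094238281), 94.26947784423828)
tray rim 258 (array([ 670.1, -118.3]), array([130.9, 129.1]), -24.6)
tin 227 (array([642. , 142.9]), array([166.7,  66.7]), -46.0)
case (array([646.5, 147.6]), array([128.6,  52.3]), 45.0)
```

Both cameras agree to about 3 mm in y, so I average them. The sizes and heights match the description. Next is a helper that works out shifts and turns.

```bash
cat > go.py <<'E'
# usage: go.py x y z jaw_deg  (mm) ... prints shift and turn from the present pose for each target
import sys; from h import *
s=robot.observe(); R0=R.from_rotvec(s['tool_rot']); p=np.array(s['tcp_pos'])
print('t',round(s['time'],2),'tcp',(p*1e3).round(1),'jaw',np.degrees(np.arctan2(*R0.as_matrix()[:2,1][::-1])).round(2),'gap',round(s['finger_gap']*1e3,1),'F',np.round(s['force'],1),'j',np.round(s['joints'],2))
print('tilt z',R0.as_matrix()[:,2].round(4))
a=list(map(float,sys.argv[1:]))
for i in range(0,len(a),4):
    x,y,z,g=a[i:i+4]; g=np.radians(g); Y=np.array([np.cos(g),np.sin(g),0]); Z=np.array([0,0,-1.]); 
    if Y@R0.as_matrix()[:,1]<-9: Y=-Y
    Rt=R.from_matrix(np.c_[np.cross(Y,Z),Y,Z])
    print(a[i:i+4],R0.inv().apply(np.array([x,y,z])/1e3-p).round(4).tolist(),(R0.inv()*Rt).as_rotvec().round(4).tolist())
E
python3 go.py 211 -667 260 -72.5 657.2 148.7 220 -93.5 657.2 148.7 220 86.5  657.2 148.7 98 -93.5
```

```text
t 0.1 tcp [ 210.6 -667.2  178.3] jaw -72.48 gap 91.3 F [-0.4 -0.5 -0.5] j [-1.3   0.38  1.73 -0.    1.03 -0.03]
tilt z [-3.e-04  9.e-04 -1.e+00]
[211.0, -667.0, 260.0, -72.5] [0.0005, -0.0001, -0.0817] [-0.001, 0.0, 0.0003]
[657.2, 148.7, 220.0, -93.5] [0.6715, -0.6437, -0.0411] [-0.001, 0.0002, 0.3668]
[657.2, 148.7, 220.0, 86.5] [0.6715, -0.6437, -0.0411] [-0.0003, -0.0014, -2.7748]
[657.2, 148.7, 98.0, -93.5] [0.6715, -0.6435, 0.0809] [-0.001, 0.0002, 0.3668]
```

Run:
```python
from m import *
f=load('scene'); C=cloud(f)
for nm,(u,v) in dict(foot=(228,125),mid=(212,70),head=(170,15),grip=(150,60),lt=(140,190),lt2=(190,210),plant=(40,260)).items():
    print(nm,C[int(v/1.56),int(u/1.56)].round(3))
f=load('top'); C=cloud(f)
for nm,(u,v) in dict(lt=(700,300),lamp=(690,470),lamp2=(740,440),bl=(645,395)).items(): print(nm,C[int(v/1.56),int(u/1.56)].round(3))
```

```text
foot [ 0.078 -0.624  0.023]
mid [ 0.049 -0.651  0.154]
head [ 0.201 -0.586  0.379]
grip [-0.257 -1.128 -0.118]
lt [ 0.398 -0.636  0.085]
lt2 [ 0.418 -0.499  0.093]
plant [ 0.645 -0.675  0.108]
lt [ 0.48  -0.618  0.082]
lamp [ 0.201 -0.367  0.655]
lamp2 [ 0.207 -0.577  0.331]
bl [ 0.281 -0.513  0.009]
```

Run:
```python
from m import *
for n in('scene','top'):
    f=load(n); C=cloud(f).reshape(-1,3); px=f['pixels'].reshape(-1,3).astype(int)
    m=(abs(C[:,0]-.15)<.25)&(abs(C[:,1]+.63)<.2)&(C[:,2]>.12)&(C[:,2]<.9)
    grey=(px.min(1)>70)&(np.ptp(px,axis=1)<25)
    for a in np.arange(.12,.6,.04):
        k=m&(C[:,2]>=a)&(C[:,2]<a+.04)
        for nm,q in(('bright',k&grey),('dark',k&~grey)):
            if q.sum()>3: print(n,round(a,2),nm,q.sum(),C[q].min(0).round(3)[:2],C[q].max(0).round(3)[:2])
f=load('scene'); save(f,'lamp.png',(30,0,190,110),5); f=load('top'); save(f,'lampt.png',(400,240,512,330),6)
```

```text
scene 0.12 bright 22 [ 0.047 -0.657] [ 0.056 -0.647]
scene 0.12 dark 23 [ 0.039 -0.663] [ 0.054 -0.642]
scene 0.16 bright 20 [ 0.039 -0.664] [ 0.049 -0.653]
scene 0.16 dark 27 [ 0.033 -0.671] [ 0.05  -0.652]
scene 0.2 bright 25 [ 0.03  -0.671] [ 0.048 -0.652]
scene 0.2 dark 127 [ 0.029 -0.716] [ 0.244 -0.605]
scene 0.24 bright 6 [ 0.035 -0.67 ] [ 0.04  -0.663]
scene 0.24 dark 188 [ 0.02  -0.717] [ 0.246 -0.599]
scene 0.28 dark 445 [ 0.151 -0.736] [ 0.273 -0.567]
scene 0.32 bright 98 [ 0.138 -0.627] [ 0.227 -0.557]
scene 0.32 dark 727 [ 0.127 -0.756] [ 0.272 -0.558]
scene 0.36 bright 256 [ 0.18  -0.628] [ 0.226 -0.569]
scene 0.36 dark 441 [ 0.143 -0.689] [ 0.252 -0.563]
scene 0.4 dark 86 [ 0.208 -0.688] [ 0.249 -0.623]
top 0.2 dark 8 [ 0.194 -0.715] [ 0.244 -0.611]
top 0.28 dark 133 [ 0.192 -0.701] [ 0.262 -0.577]
top 0.32 bright 80 [ 0.195 -0.619] [ 0.229 -0.563]
top 0.32 dark 58 [ 0.201 -0.621] [ 0.229 -0.571]
top 0.36 bright 40 [ 0.204 -0.61 ] [ 0.222 -0.578]
top 0.44 dark 17 [ 0.25  -0.622] [ 0.26  -0.586]
top 0.48 dark 71 [ 0.225 -0.605] [ 0.254 -0.537]
top 0.52 dark 99 [ 0.229 -0.582] [ 0.248 -0.519]
top 0.56 dark 131 [ 0.221 -0.56 ] [ 0.242 -0.46 ]
```

View pics/lamp.png

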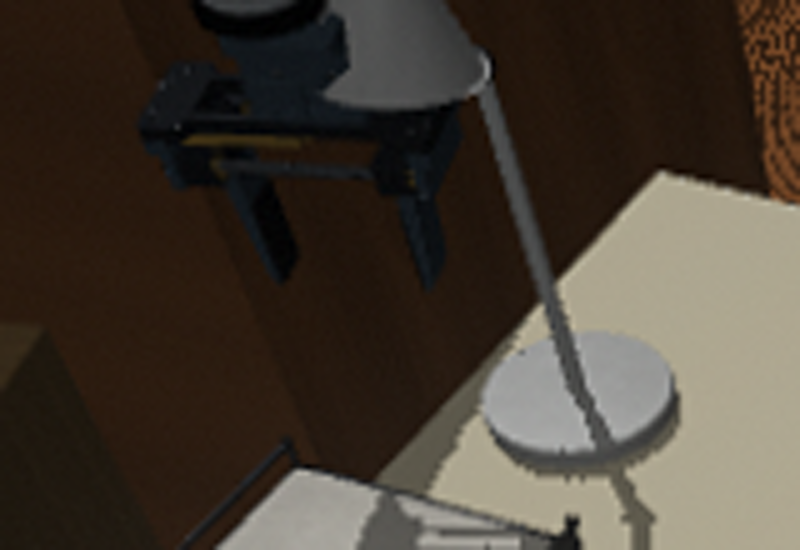

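The crop shows the fixed lamp shade, about (0.21,-0.59), hanging just above the inner end of the gripper body. I must not lift here, so I back out along +x slightly lower. The TCP at 160 mm still clears the letter tray at 93 mm.

>>> apply_moves(motion=[[[0,0,0.01,0,0,0,100],[0,0,0.018,0,0,0,100],[0.019,0.006,0.018,0,0,0,100],[0.038,0.012,0.018,0,0,0,100],[0.057,0.018,0.018,0,0,0,100],[0.086,0.027,0.018,0,0,0,100],[0.115,0.036,0.018,0,0,0,100],[0.145,0.046,0.018,0,0,0,100],[0.181,0.057,0.018,0,0,0,100],[0.217,0.068,0.018,0,0,0,100],[0.238,0.075,0.018,0,0,0,100],[0.238,0.075,0.018,0,0,0,100]]])

```text
time: 1.1
tcp_pos: [0.4643, -0.6663, 0.1591]
tool_rot: [-3.104, -0.483, -0.0]
force: [0.3, -0.8, -0.5]
finger_gap: 0.0909
```

```bash
python3 go.py 460 -660 250 -72.5 657.2 148.7 220 -93.5 657.2 148.7 98 -93.5
```

```text
t 1.1 tcp [ 464.3 -666.3  159.1] jaw -72.31 gap 90.9 F [ 0.3 -0.8 -0.5] j [-0.99  0.57  1.49  0.    1.09  0.27]
tilt z [ 2.e-04  7.e-04 -1.e+00]
[460.0, -660.0, 250.0, -72.5] [-0.0022, -0.0074, -0.0909] [-0.0006, -0.0004, 0.0033]
[657.2, 148.7, 220.0, -93.5] [0.4314, -0.7179, -0.0603] [-0.0007, -0.0002, 0.3698]
[657.2, 148.7, 98.0, -93.5] [0.4314, -0.7178, 0.0617] [-0.0007, -0.0002, 0.3698]
```

>>> apply_moves(motion=[[[0,0,-0.04,0,0,0,100],[0,0,-0.08,0,0,0,100],[0.02,-0.04,-0.11,0,0,0.1,100],[0.431,-0.718,-0.11,0,0,0.37,100],[0.431,-0.718,-0.11,0,0,0.37,100],[0.431,-0.718,-0.11,0,0,0.37,100],[0.431,-0.718,-0.11,0,0,0.37,100],[0.431,-0.718,-0.11,0,0,0.37,100],[0.431,-0.718,-0.11,0,0,0.37,100],[0.431,-0.718,-0.11,0,0,0.37,100],[0.431,-0.718,-0.11,0,0,0.37,100],[0.431,-0.718,-0.11,0,0,0.37,100],[0.431,-0.718,-0.11,0,0,0.37,100],[0.431,-0.718,-0.11,0,0,0.37,100],[0.431,-0.718,-0.11,0,0,0.37,100],[0.431,-0.718,-0.11,0,0,0.37,100],[0.431,-0.718,-0.11,0,0,0.37,100],[0.431,-0.718,-0.11,0,0,0.37,100],[0.431,-0.718,-0.11,0,0,0.37,100],[0.431,-0.718,-0.11,0,0,0.37,100]]])

```text
time: 2.77
tcp_pos: [0.6324, 0.0567, 0.2691]
tool_rot: [3.14, -0.101, -0.001]
force: [-0.0, -0.8, 0.3]
finger_gap: 0.0915
```

```bash
python3 go.py 657.2 148.7 170 -93.5 657.2 148.7 98 -93.5
```

```text
t 2.77 tcp [632.4  56.7 269.1] jaw -93.69 gap 91.5 F [-0.  -0.8  0.3] j [ 0.05  0.19  1.81 -0.    1.15  1.69]
tilt z [-8.e-04 -2.e-04 -1.e+00]
[657.2, 148.7, 170.0, -93.5] [0.0189, -0.0934, 0.0991] [0.0002, 0.0008, -0.0034]
[657.2, 148.7, 98.0, -93.5] [0.019, -0.0934, 0.1711] [0.0002, 0.0008, -0.0034]
```

>>> apply_moves(motion=[[[0.019,-0.093,0.04,0,0,0,100],[0.019,-0.093,0.06,0,0,0,100],[0.019,-0.093,0.09,0,0,0,100],[0.019,-0.093,0.099,0,0,0,100],[0.019,-0.093,0.099,0,0,0,100],[0.019,-0.093,0.099,0,0,0,100]]])

```text
time: 3.27
tcp_pos: [0.6568, 0.1462, 0.1698]
tool_rot: [3.139, -0.1, -0.004]
force: [-0.3, -0.4, 0.9]
finger_gap: 0.0912
```

```bash
python3 go.py 657.2 148.7 98 -93.5
python3 - <<'E'
from h import *
a=grab('scene');
cv2.imwrite('pics/g1.png',cv2.resize(a['pixels'][170:310,210:370],None,fx=4,fy=4,interpolation=2)[:,:,::-1])
E
```

```text
t 3.27 tcp [656.8 146.2 169.8] jaw -93.66 gap 91.2 F [-0.3 -0.4  0.9] j [ 0.18  0.35  1.79 -0.    1.    1.82]
tilt z [-2.8e-03 -6.0e-04 -1.0e+00]
[657.2, 148.7, 98.0, -93.5] [0.0005, -0.0025, 0.0717] [0.0008, 0.0027, -0.0028]
```

View pics/g1.png

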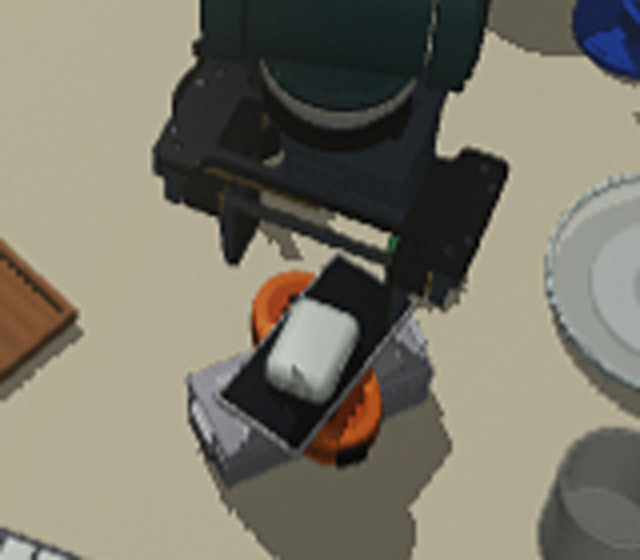

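>>> apply_moves(motion=[[[0.0005,-0.0025,0.03,0,0.0027,-0.003,100],[0.0005,-0.0025,0.055,0,0.0027,-0.003,90],[0.0005,-0.0025,0.066,0,0.0027,-0.003,80],[0.0005,-0.0025,0.071,0,0.0027,-0.003,75],[0.0005,-0.0025,0.071,0,0.0027,-0.003,70],[0.0005,-0.0025,0.071,0,0.0027,-0.003,65],[0.0005,-0.0025,0.071,0,0.0027,-0.003,60],[0.0005,-0.0025,0.071,0,0.0027,-0.003,55],[0.0005,-0.0025,0.071,0,0.0027,-0.003,50],[0.0005,-0.0025,0.071,0,0.0027,-0.003,35],[0.0005,-0.0025,0.071,0,0.0027,-0.003,30],[0.0005,-0.0025,0.071,0,0.0027,-0.003,30],[0.0005,-0.0025,0.071,0,0.0027,-0.003,30]]])

```text
time: 4.4
tcp_pos: [0.6584, 0.1492, 0.1001]
tool_rot: [3.14, -0.096, 0.004]
force: [0.6, -0.4, -0.0]
finger_gap: 0.0279
```

```bash
python3 go.py 657.2 148.7 200 -93.5 670.3 -116.7 200 -114.5
```

```text
t 4.4 tcp [658.4 149.2 100.1] jaw -93.5 gap 27.9 F [ 0.6 -0.4 -0. ] j [ 0.19  0.43  1.82 -0.    0.88  1.82]
tilt z [ 2.7e-03 -2.0e-04 -1.0e+00]
[657.2, 148.7, 200.0, -93.5] [-0.0009, 0.0005, -0.0999] [0.0, -0.0027, -0.0001]
[670.3, -116.7, 200.0, -114.5] [0.0284, 0.2646, -0.0999] [-0.0005, -0.0026, 0.3665]
```

The gap is 28 mm, so the case is not held. I look before doing anything else.

Run:
```python
from h import *
a=grab('scene'); b=grab('top')
A=cv2.resize(a['pixels'][190:310,220:340],(400,400),interpolation=2); B=cv2.resize(b['pixels'][100:200,160:260],(400,400),interpolation=2)
cv2.imwrite('pics/g2.png',np.hstack([A,B])[:,:,::-1])
```

```text
(no output)
```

View pics/g2.png

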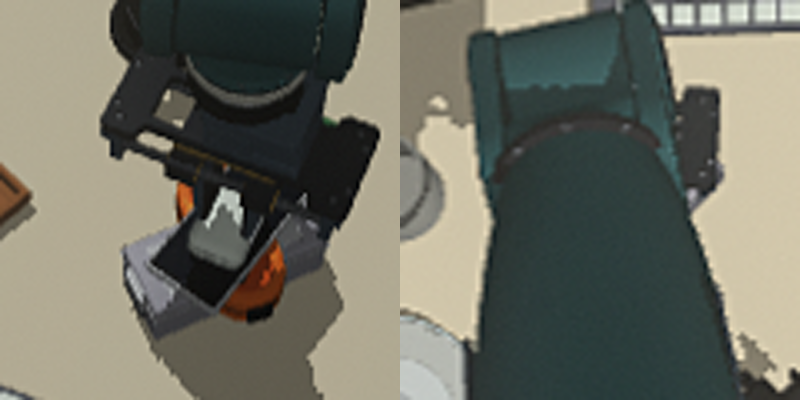

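Run:
```python
from h import *
s=robot.observe(); print(s['finger_gap'],s['tcp_pos'],s['force'])
a=grab('scene'); C=cloud(a); px=a['pixels'].astype(int)
m=(np.hypot(C[...,0]-.65,C[...,1]-.149)<.1)&(C[...,2]>.101)&(C[...,2]<.16)
w=m&(px.min(2)>90); d=m&(px.max(2)<90)
print('white',w.sum(),C[w].min(0).round(3),C[w].max(0).round(3))
v,u=np.nonzero(d); 
for lo in np.arange(.101,.16,.01):
    q=d&(C[...,2]>lo)&(C[...,2]<lo+.01)
    if q.sum(): 
        y=np.sort(C[q][:,1]); print(round(lo,3),q.sum(),np.histogram(y,np.arange(.09,.215,.01))[0],C[q][:,0].min().round(3),C[q][:,0].max().round(3))
cv2.imwrite('pics/g3.png',cv2.resize(a['pixels'][225:285,260:320],(600,600),interpolation=2)[:,:,::-1])
```

```text
0.027532101853106176 [0.65838484 0.14914567 0.10001424] [-0.21849653  0.34130056 -0.34283142]
white 217 [0.634 0.13  0.106] [0.688 0.173 0.126]
0.101 21 [0 0 0 2 4 5 3 2 5 0 0 0] 0.642 0.688
0.111 25 [0 0 0 6 8 1 1 2 7 0 0 0] 0.633 0.688
0.121 1 [0 0 0 1 0 0 0 0 0 0 0 0] 0.678 0.678
0.131 10 [0 0 0 0 7 0 0 3 0 0 0 0] 0.65 0.676
0.141 26 [ 0  0  0  2 14  0  0  4  6  0  0  0] 0.651 0.678
0.151 20 [0 0 0 1 9 0 0 5 5 0 0 0] 0.65 0.677
```

View pics/g3.png

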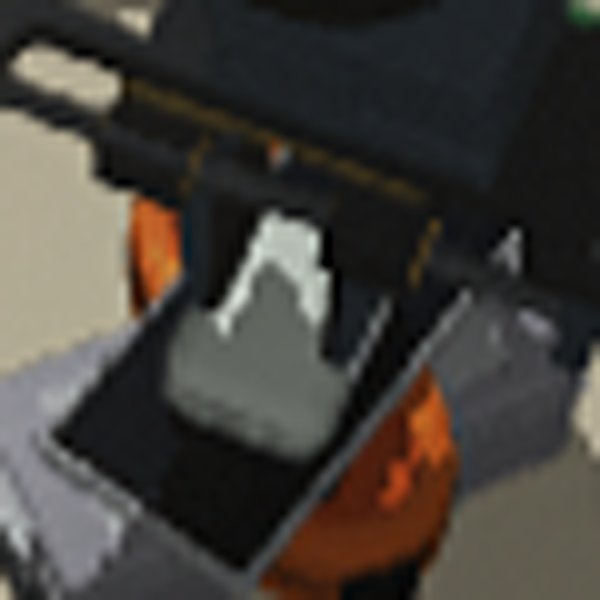

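Run:
```python
from h import *
a=grab('scene'); T=np.linalg.inv(a['T'])
def proj(P): return cv2.projectPoints(np.array(P,float),cv2.Rodrigues(T[:3,:3])[0],T[:3,3],a['K'],a['dist'])[0].reshape(-1,2).round(1)
print('open tips exp',proj([[.6568-.064*.052,.1462-.052,.17],[.6568+.064*.052,.1462+.052,.17]]),'seen left 268.8,235.5')
# now: finger front-bottom corners inner, if tips at .100 / .12
for z in(.1,.12,.13): print(z,((proj([[.674,.149-.014,z],[.674,.149+.014,z]])-[260,225])*10).tolist())
```

```text
open tips exp [[267.9 236.9]
 [307.4 252.5]] seen left 268.8,235.5
0.1 [[198.0000000000001, 373.9999999999998], [301.9999999999999, 410.0]]
0.12 [[200.0, 336.9999999999999], [306.0000000000002, 373.0000000000001]]
0.13 [[201.00000000000023, 318.0000000000001], [308.0000000000001, 353.9999999999998]]
```

The gap follows the command, so the jaws feel no resistance here even though the case appears to be between them. I close further in steps to see what they meet.

>>> apply_moves(motion=[[[0,0,0,0,0,0,26],[0,0,0,0,0,0,22],[0,0,0,0,0,0,18],[0,0,0,0,0,0,18]]])

```text
time: 4.93
tcp_pos: [0.6584, 0.1491, 0.1]
tool_rot: [3.14, -0.096, 0.004]
force: [-0.3, 0.1, 0.6]
finger_gap: 0.0165
```

Run:
```python
from h import *
a=grab('scene'); b=grab('top'); C=cloud(a); px=a['pixels'].astype(int)
m=(np.hypot(C[...,0]-.65,C[...,1]-.149)<.1)&(C[...,2]>.101)&(C[...,2]<.16)&(px.min(2)>90)
print('white',m.sum(),C[m].min(0).round(3),C[m].max(0).round(3)); print(robot.observe())
cv2.imwrite('pics/g4.png',cv2.resize(a['pixels'][225:285,260:320],(600,600),interpolation=2)[:,:,::-1])
```

```text
white 182 [0.635 0.127 0.107] [0.688 0.172 0.144]
{'time': 5.0333, 'joints': array([ 1.88542194e-01,  4.34828046e-01,  1.82005808e+00, -8.57912126e-04,
        8.84059065e-01,  1.82109262e+00]), 'qvel': array([-0.00157564,  0.00111159,  0.00025613, -0.00123626,  0.00125631,
       -0.00070498]), 'joint_torque': array([-5.75499944e-04, -7.63171792e+01, -3.88609850e+01,  1.07103487e-02,
       -9.18260054e-02,  1.59230858e-06]), 'tcp_pos': array([0.6584015 , 0.14914375, 0.10005288]), 'tool_rot': array([ 3.14004654, -0.09613278,  0.00428589]), 'force': array([-0.28052906, -0.98736789, -0.56418484]), 'wrist_torque': array([0.03726827, 0.00177928, 0.01381823]), 'finger_gap': 0.016420728069310105}
```

View pics/g4.png

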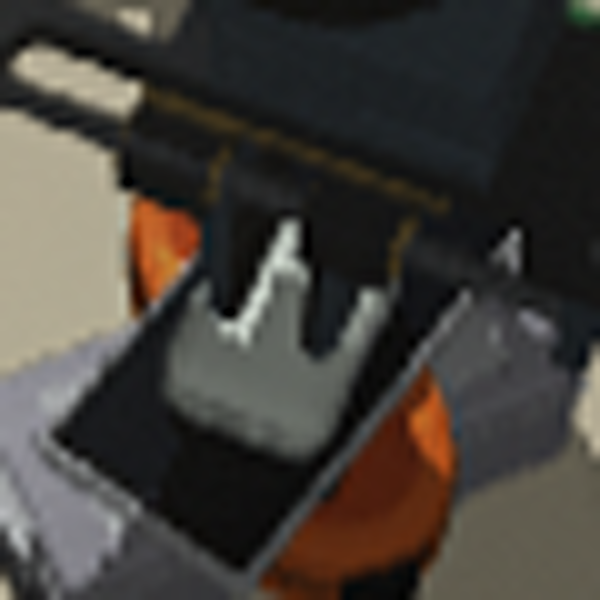

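The fingers appear to stand over the case, with white visible outside both of them, so the tips must be higher than I assumed. I raise the hand and measure the real tip height against the TCP reading.

>>> apply_moves(motion=[[[0,0,-0.03,0,0,0,18],[0,0,-0.06,0,0,0,40],[0,0,-0.07,0,0,0,60],[0,0,-0.07,0,0,0,80],[0,0,-0.07,0,0,0,100],[0,0,-0.07,0,0,0,100],[0,0,-0.07,0,0,0,100],[0,0,-0.07,0,0,0,100]]])

```text
time: 5.7
tcp_pos: [0.6576, 0.149, 0.1688]
tool_rot: [3.14, -0.096, 0.002]
force: [-0.3, 0.3, 0.1]
finger_gap: 0.0602
```

Run:
```python
from h import *
a=grab('scene'); C=cloud(a); s=robot.observe(); print(s['tcp_pos'],s['finger_gap'])
t=s['tcp_pos']; M=R.from_rotvec(s['tool_rot']).as_matrix()
L=(C-t)@M  # tool coords
m=(abs(L[...,0])<.05)&(abs(L[...,1])<.1)&(L[...,2]>-.08)&(L[...,2]<.035)
for sgn in(-1,1):
  for lo in np.arange(-.08,.035,.008):
    q=m&(L[...,2]>=lo)&(L[...,2]<lo+.008)&(L[...,1]*sgn>0)
    if q.sum()>1: P=L[q]*1e3; print(sgn,round(lo*1e3),q.sum(),'x',P[:,0].min().round(),P[:,0].max().round(),'y',P[:,1].min().round(),P[:,1].max().round())
```

```text
[0.65772099 0.14905949 0.16900109] 0.06426585917036445
-1 -80 9 x 15.0 18.0 y -45.0 -33.0
-1 -72 11 x 11.0 18.0 y -44.0 -34.0
-1 -64 6 x 17.0 18.0 y -42.0 -34.0
-1 -56 9 x 12.0 18.0 y -43.0 -34.0
-1 -48 8 x -6.0 18.0 y -42.0 -34.0
-1 -40 3 x 14.0 18.0 y -39.0 -33.0
1 -80 12 x -11.0 18.0 y 27.0 38.0
1 -72 13 x -1.0 17.0 y 27.0 38.0
1 -64 15 x -7.0 18.0 y 27.0 37.0
1 -56 13 x -12.0 18.0 y 27.0 35.0
1 -48 15 x -9.0 17.0 y 27.0 34.0
1 -40 11 x -16.0 17.0 y 27.0 32.0
```

Run:
```python
from h import *
a=grab('scene'); C=cloud(a); s=robot.observe(); t=s['tcp_pos']; M=R.from_rotvec(s['tool_rot']).as_matrix(); print(t,s['finger_gap'])
L=(C-t)@M; T=np.linalg.inv(a['T'])
def proj(P): return cv2.projectPoints(np.array(P,float)@M.T+t,cv2.Rodrigues(T[:3,:3])[0],T[:3,3],a['K'],a['dist'])[0].reshape(-1,2)
for sg in(-1,1):
    g=s['finger_gap']/2+.006
    for dz in np.arange(-.06,.012,.004):
        u,v=proj([[.016,sg*g,dz]])[0]; i,j=int(round(v)),int(round(u))
        print(sg,round(dz*1e3),(j,i),a['pixels'][i,j],(L[i,j]*1e3).round(0),a['z_map'][i,j].round(3))
```

```text
[0.65781996 0.14905758 0.16918197] 0.06824563143805693
-1 -60 (303, 244) [30 34 36] [ 18. -40. -64.] 0.933
-1 -56 (303, 245) [32 36 38] [ 16. -40. -57.] 0.94
-1 -52 (303, 246) [32 35 38] [ 17. -40. -55.] 0.94
-1 -48 (303, 247) [32 36 37] [ 17. -41. -51.] 0.944
-1 -44 (303, 248) [29 33 36] [ 16. -41. -45.] 0.949
-1 -40 (303, 249) [30 35 37] [ 17. -41. -41.] 0.951
-1 -36 (303, 250) [25 28 29] [-43. -28.  72.] 1.079
-1 -32 (302, 250) [26 28 29] [-42. -25.  72.] 1.078
-1 -28 (302, 251) [25 24 26] [-40. -26.  74.] 1.079
-1 -24 (302, 252) [23 23 25] [-38. -27.  74.] 1.077
-1 -20 (302, 253) [23 24 26] [-34. -29.  72.] 1.073
-1 -16 (302, 254) [22 23 24] [-32. -29.  74.] 1.073
-1 -12 (302, 255) [23 23 24] [-30. -30.  77.] 1.075
-1 -8 (302, 255) [23 23 24] [-30. -30.  77.] 1.075
-1 -4 (301, 256) [21 23 23] [-26. -29.  76.] 1.072
-1 0 (301, 257) [23 23 25] [-23. -30.  75.] 1.069
-1 4 (301, 258) [16 16 16] [-19. -31.  73.] 1.065
-1 8 (301, 259) [14 14 13] [-18. -32.  75.] 1.066
1 -60 (271, 232) [77 75 66] [-113.   93.  168.] 1.223
1 -56 (271, 233) [122 118 102] [-109.   91.  166.] 1.218
1 -52 (2
[... 161 characters left out ...]
9
1 -40 (271, 236) [180 173 149] [-101.   87.  169.] 1.216
1 -36 (271, 237) [180 174 150] [-101.   87.  174.] 1.22
1 -32 (271, 238) [180 173 149] [-95.  85. 170.] 1.213
1 -28 (271, 239) [179 172 149] [-91.  83. 168.] 1.209
1 -24 (271, 240) [178 171 148] [-88.  82. 169.] 1.207
1 -20 (271, 241) [177 170 147] [-85.  80. 168.] 1.205
1 -16 (271, 241) [177 170 147] [-85.  80. 168.] 1.205
1 -12 (271, 242) [177 170 147] [-82.  79. 169.] 1.204
1 -8 (271, 243) [177 170 147] [-79.  78. 169.] 1.202
1 -4 (271, 244) [179 172 149] [-76.  76. 168.] 1.199
1 0 (271, 245) [178 172 150] [-72.  75. 168.] 1.196
1 4 (271, 246) [178 173 150] [-70.  74. 169.] 1.196
1 8 (271, 246) [178 173 150] [-70.  74. 169.] 1.196
```

The tips sit about 38 mm behind the reported TCP at 68 mm opening, and sideways they are 3 mm off in the scene camera's y, which agrees with the top camera. I measure the tip height at the gaps I will use.

```bash
cat > tip.py <<'E'
from h import *
def tips(n='scene'):
    a=grab(n); C=cloud(a); s=robot.observe(); t=s['tcp_pos']; M=R.from_rotvec(s['tool_rot']).as_matrix()
    L=(C-t)@M*1e3; g=s['finger_gap']*500
    print(n,'tcp',(t*1e3).round(1),'gap',round(2*g,1))
    for sg in(-1,1):
        m=(abs(L[...,0])<21)&(abs(L[...,1]*sg-g-5)<14)&(L[...,2]>-75)&(L[...,2]<25)&(a['pixels'].max(2)<80)
        P=L[m]
        if len(P)>5: print(sg,len(P),'zmax5',np.sort(P[:,2])[-6:].round(0),'x',P[:,0].min().round(),P[:,0].max().round(),'|y|',(P[:,1]*sg).min().round(1),(P[:,1]*sg).max().round(1))
if __name__=='__main__': tips('scene'); tips('top')
E
python3 tip.py
```

```text
scene tcp [658.  149.1 169.4] gap 72.1
-1 42 zmax5 [-42. -41. -39. -37. -36. -36.] x 6.0 19.0 |y| 37.4 48.2
1 72 zmax5 [-38. -37. -37. -37. -37. -37.] x -16.0 18.0 |y| 30.1 40.4
top tcp [658.  149.1 169.6] gap 76.1
```

>>> apply_moves(motion=[[[0,0,0,0,0,0,50],[0,0,0,0,0,0,50],[0,0,0,0,0,0,50],[0,0,0,0,0,0,50],[0,0,0,0,0,0,50],[0,0,0,0,0,0,50]]])

```text
time: 6.4
tcp_pos: [0.6582, 0.1492, 0.1701]
tool_rot: [3.14, -0.096, 0.004]
force: [0.8, 0.2, -0.3]
finger_gap: 0.0462
```

```bash
python3 tip.py
```

```text
scene tcp [658.2 149.1 170.1] gap 45.9
-1 42 zmax5 [-42. -39. -38. -37. -37. -35.] x -3.0 18.0 |y| 26.1 37.0
1 64 zmax5 [-39. -39. -37. -37. -37. -36.] x -17.0 18.0 |y| 19.6 30.2
top tcp [658.2 149.1 170.1] gap 45.2
```

>>> apply_moves(motion=[[[0,0,0,0,0,0,0],[0,0,0,0,0,0,0],[0,0,0,0,0,0,0],[0,0,0,0,0,0,0],[0,0,0,0,0,0,0],[0,0,0,0,0,0,0]]])

```text
time: 7.0
tcp_pos: [0.6582, 0.1492, 0.17]
tool_rot: [3.14, -0.096, 0.004]
force: [-0.1, -0.8, -1.1]
finger_gap: 0.0084
```

```bash
python3 tip.py
```

```text
scene tcp [658.2 149.1 170. ] gap 4.5
-1 81 zmax5 [-38. -38. -37. -37. -37. -33.] x -3.0 19.0 |y| -6.6 19.1
1 56 zmax5 [-40. -39. -38. -37. -37. -33.] x -3.0 19.0 |y| 1.0 12.6
top tcp [658.2 149.2 170. ] gap 1.5
```

The tips are steadily about 36.5 mm behind the reported TCP at every opening, so I set heights by the tips. I open, correct by (-1.5,-2) mm and go down in two stages.

>>> apply_moves(motion=[[[-0.001,0.002,0,0,0,0,80],[-0.001,0.002,0,0,0,0,80],[-0.001,0.002,0,0,0,0,80],[-0.001,0.002,0,0,0,0,80],[-0.001,0.002,0,0,0,0,80],[-0.001,0.002,0,0,0,0,80],[-0.001,0.002,0.03,0,0,0,80],[-0.001,0.002,0.06,0,0,0,80],[-0.001,0.002,0.085,0,0,0,80],[-0.001,0.002,0.095,0,0,0,80],[-0.001,0.002,0.095,0,0,0,80]]])

```text
time: 8.02
tcp_pos: [0.6558, 0.1469, 0.0727]
tool_rot: [3.139, -0.096, -0.002]
force: [-0.6, 0.5, -0.3]
finger_gap: 0.0711
```

```bash
python3 tip.py;python3 - <<'E'
from h import *
a=grab('scene')
cv2.imwrite('pics/g5.png',cv2.resize(a['pixels'][225:285,260:320],(600,600),interpolation=2)[:,:,::-1])
E
```

```text
scene tcp [657.  147.1  74.6] gap 72.2
-1 92 zmax5 [-10.  -9.  -9.  -9.  -8.   5.] x -12.0 21.0 |y| 27.6 55.1
1 72 zmax5 [-19. -18. -16.  -4.   0.  18.] x -14.0 21.0 |y| 27.6 43.0
top tcp [657.9 147.3  75.9] gap 72.8
```

View pics/g5.png

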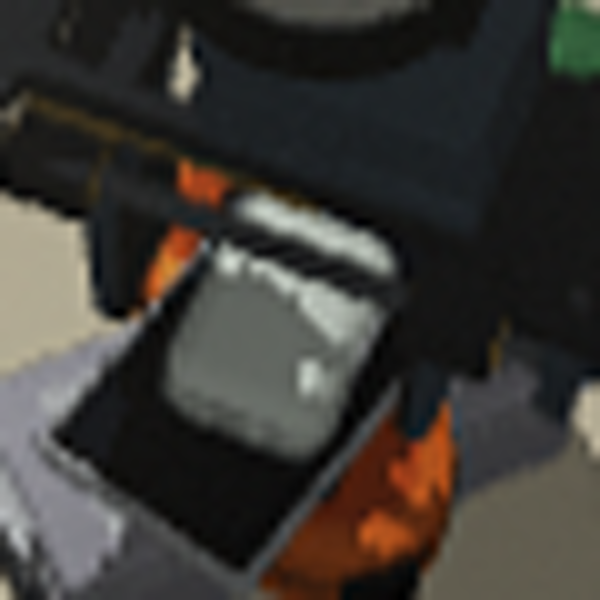

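The fingers now flank the case, clear of the phone's face (tips at crop (110,310) and (420,430)). I go down 11 mm and close.

>>> apply_moves(motion=[[[0,0,0.006,0,0,0,80],[0,0,0.011,0,0,0,75],[0,0,0.011,0,0,0,70],[0,0,0.011,0,0,0,65],[0,0,0.011,0,0,0,60],[0,0,0.011,0,0,0,55],[0,0,0.011,0,0,0,50],[0,0,0.011,0,0,0,40],[0,0,0.011,0,0,0,30],[0,0,0.011,0,0,0,30],[0,0,0.011,0,0,0,30],[0,0,0.011,0,0,0,30]]])

```text
time: 9.17
tcp_pos: [0.6575, 0.1472, 0.0642]
tool_rot: [3.14, -0.096, 0.005]
force: [0.4, -0.2, 4.2]
finger_gap: 0.0458
```

```bash
python3 go.py 657 147 150 -93.5 670 -118 150 -114.5
```

```text
t 9.17 tcp [657.5 147.2  64.2] jaw -93.51 gap 45.8 F [ 0.4 -0.2  4.2] j [ 0.19  0.48  1.83 -0.    0.83  1.82]
tilt z [ 2.9e-03 -2.0e-04 -1.0e+00]
[657.0, 147.0, 150.0, -93.5] [-0.0002, 0.0002, -0.0858] [-0.0, -0.0029, -0.0001]
[670.0, -118.0, 150.0, -114.5] [0.029, 0.2639, -0.0857] [-0.0006, -0.0029, 0.3664]
```

Held at 45.8 mm. I lift and carry it to above the tray, turning it to line up with the walls.

>>> apply_moves(motion=[[[0,0,-0.02,0,0,0,30],[0,0,-0.045,0,0,0,30],[0,0.01,-0.075,0,0,0,30],[0.003,0.03,-0.086,0,0,0.03,30],[0.006,0.055,-0.086,0,0,0.07,30],[0.009,0.085,-0.086,0,0,0.11,30],[0.013,0.115,-0.086,0,0,0.16,30],[0.016,0.145,-0.086,0,0,0.21,30],[0.019,0.175,-0.086,0,0,0.25,30],[0.022,0.205,-0.086,0,0,0.29,30],[0.026,0.235,-0.086,0,0,0.33,30],[0.028,0.255,-0.07,0,0,0.36,30],[0.029,0.264,-0.045,0,0,0.366,30],[0.029,0.264,-0.01,0,0,0.366,30],[0.029,0.264,0.025,0,0,0.366,30],[0.029,0.264,0.044,0,0,0.366,30],[0.029,0.264,0.044,0,0,0.366,30],[0.029,0.264,0.044,0,0,0.366,30]]])

```text
time: 10.67
tcp_pos: [0.6697, -0.1179, 0.0195]
tool_rot: [-3.07, 0.666, -0.001]
force: [0.5, 0.2, -0.1]
finger_gap: 0.0456
```

```bash
python3 go.py 670 -118 20 -114.5 670 -118 -25 -114.5
python3 - <<'E'
from m import *
a=grab('scene'); C=cloud(a); px=a['pixels'].astype(int)
X,Y,Z=C[...,0],C[...,1],C[...,2]
m=(np.hypot(X-.672,Y+.116)<.08)&(Z>.03)&(Z<.09)&(px.min(2)>85)&(np.ptp(px,axis=2)<30)
P=C[m]; print('white',m.sum(),P.min(0).round(3),P.max(0).round(3),rect(P))
k=(np.hypot(X-.648,Y-.15)<.12)&(Z>.0915)&(Z<.1)&~((px[...,0]>130)&(px[...,2]<90)); print('phone',k.sum(),rect(C[k]))
E
```

```text
t 10.67 tcp [ 669.7 -117.9   19.5] jaw -114.48 gap 45.6 F [ 0.5  0.2 -0.1] j [-0.21  0.55  1.82  0.    0.77  1.79]
tilt z [ 8.e-04  3.e-04 -1.e+00]
[670.0, -118.0, 20.0, -114.5] [0.0003, -0.0001, -0.0005] [-0.0006, -0.0006, 0.0004]
[670.0, -118.0, -25.0, -114.5] [0.0003, -0.0001, 0.0445] [-0.0006, -0.0006, 0.0004]
white 58 [ 0.681 -0.141  0.056] [ 0.702 -0.102  0.077] (array([ 692.7, -122.3]), array([40.9, 13.3]), 74.1)
phone 1199 (array([647.3, 151.1]), array([139.5,  66.9]), -16.5)
```

>>> apply_moves(motion=[[[0,0,0.02,0,0,0,30],[0,0,0.035,0,0,0,30],[0,0,0.04,0,0,0,30],[0,0,0.042,0,0,0,30],[0,0,0.0435,0,0,0,30],[0,0,0.0445,0,0,0,30],[0,0,0.0445,0,0,0,30],[0,0,0.0445,0,0,0,30]]])

```text
time: 11.38
tcp_pos: [0.6708, -0.1182, -0.0238]
tool_rot: [-3.07, 0.666, -0.005]
force: [-0.4, 0.9, -0.9]
finger_gap: 0.0456
```

>>> apply_moves(motion=[[[0,0,0.0007,0,0,0,30],[0,0,0.0014,0,0,0,30],[0,0,0.0014,0,0,0,30],[0,0,0.0014,0,0,0,30]]])

```text
time: 11.72
tcp_pos: [0.6708, -0.1182, -0.0248]
tool_rot: [-3.07, 0.666, -0.005]
force: [-4.6, 1.8, 11.2]
finger_gap: 0.0461
```

Contact at 11 N. I release slowly and lift.

>>> apply_moves(motion=[[[0,0,-0.0003,0,0,0,52],[0,0,-0.0003,0,0,0,55],[0,0,-0.0003,0,0,0,60],[0,0,-0.0003,0,0,0,66],[0,0,-0.0003,0,0,0,70],[0,0,-0.0003,0,0,0,70],[0,0,-0.01,0,0,0,70],[0,0,-0.03,0,0,0,75],[0,0,-0.06,0,0,0,85],[0,0,-0.1,0,0,0,100],[0,0,-0.14,0,0,0,100],[0,0,-0.165,0,0,0,100],[0,0,-0.165,0,0,0,100]]])

```text
time: 12.8
tcp_pos: [0.6732, -0.1187, 0.1464]
tool_rot: [-3.07, 0.666, -0.018]
force: [1.1, 0.4, 0.0]
finger_gap: 0.0912
```

```bash
python3 go.py 652 146.5 140 -106.7 652 146.5 70 -106.7
python3 - <<'E'
from m import *
a=grab('scene'); C=cloud(a); px=a['pixels'].astype(int)
X,Y,Z=C[...,0],C[...,1],C[...,2]
m=(np.hypot(X-.672,Y+.116)<.07)&(Z>.018)&(Z<.06)&(px.min(2)>85)
print('buds',m.sum(),rect(C[m]),C[m].max(0))
E
```

```text
t 12.8 tcp [ 673.2 -118.7  146.4] jaw -114.47 gap 91.2 F [1.1 0.4 0. ] j [-0.21  0.39  1.79  0.    0.95  1.79]
tilt z [ 0.0112 -0.002  -0.9999]
[652.0, 146.5, 140.0, -106.7] [-0.1293, -0.2326, 0.0056] [-0.0021, -0.0112, -0.1357]
[652.0, 146.5, 70.0, -106.7] [-0.13, -0.2324, 0.0756] [-0.0021, -0.0112, -0.1357]
buds 316 (array([ 655.4, -106.8]), array([92.8, 44.8]), -23.2) [ 0.70443241 -0.07456296  0.03679928]
```

The earbud case is in the tray; I check it again later. Now the phone.

>>> apply_moves(motion=[[[-0.129,-0.232,0,0,0,-0.136,100],[-0.129,-0.232,0,0,0,-0.136,100],[-0.129,-0.232,0,0,0,-0.136,100],[-0.129,-0.232,0,0,0,-0.136,100],[-0.129,-0.232,0,0,0,-0.136,100],[-0.129,-0.232,0,0,0,-0.136,100],[-0.129,-0.232,0.005,0,0,-0.136,100],[-0.129,-0.232,0.03,0,0,-0.136,100],[-0.129,-0.232,0.05,0,0,-0.136,100],[-0.129,-0.232,0.05,0,0,-0.136,100],[-0.129,-0.232,0.05,0,0,-0.136,100],[-0.129,-0.232,0.05,0,0,-0.136,100]]])

```text
time: 13.85
tcp_pos: [0.6491, 0.1462, 0.0897]
tool_rot: [-3.108, 0.456, -0.004]
force: [0.3, -0.2, 0.4]
finger_gap: 0.0916
```

```bash
python3 go.py 651.4 146.4 52 -106.6; python3 tip.py
```

```text
t 13.85 tcp [649.1 146.2  89.7] jaw -106.71 gap 91.6 F [ 0.3 -0.2  0.4] j [ 0.19  0.44  1.84 -0.    0.86  2.05]
tilt z [ 2.8e-03 -2.0e-04 -1.0e+00]
[651.4, 146.4, 52.0, -106.6] [0.002, -0.0008, 0.0377] [-0.0007, -0.0028, -0.0019]
scene tcp [649.5 146.2  90.2] gap 91.4
-1 72 zmax5 [15. 16. 17. 17. 20. 23.] x -7.0 20.0 |y| 36.8 62.3
1 67 zmax5 [-38. -38. -37.  10.  17.  17.] x -18.0 17.0 |y| 41.5 50.6
top tcp [649.6 146.2  90.3] gap 91.1
```

>>> apply_moves(motion=[[[0.002,-0.001,0.02,0,0,0,100],[0.002,-0.001,0.03,0,0,0,100],[0.002,-0.001,0.035,0,0,0,100],[0.002,-0.001,0.0385,0,0,0,100],[0.002,-0.001,0.0385,0,0,0,95],[0.002,-0.001,0.0385,0,0,0,90],[0.002,-0.001,0.0385,0,0,0,85],[0.002,-0.001,0.0385,0,0,0,80],[0.002,-0.001,0.0385,0,0,0,76],[0.002,-0.001,0.0385,0,0,0,72],[0.002,-0.001,0.0385,0,0,0,60],[0.002,-0.001,0.0385,0,0,0,55],[0.002,-0.001,0.0385,0,0,0,55],[0.002,-0.001,0.0385,0,0,0,55]]])

```text
time: 15.12
tcp_pos: [0.6515, 0.1467, 0.0512]
tool_rot: [-3.108, 0.456, -0.005]
force: [-0.5, -2.5, 5.9]
finger_gap: 0.0659
```

```bash
python3 go.py 651.4 146.4 150 -106.6
```

```text
t 15.12 tcp [651.5 146.7  51.2] jaw -106.68 gap 65.9 F [-0.5 -2.5  5.9] j [ 0.19  0.49  1.85 -0.    0.8   2.05]
tilt z [ 3.3e-03 -3.0e-04 -1.0e+00]
[651.4, 146.4, 150.0, -106.6] [0.0004, 0.0003, -0.0988] [-0.0006, -0.0032, -0.0014]
```

The phone is gripped at 65.9 mm. I lift it gently and check it in the hand.

>>> apply_moves(motion=[[[0,0,-0.004,0,0,0,55],[0,0,-0.012,0,0,0,55],[0,0,-0.025,0,0,0,55],[0,0,-0.045,0,0,0,55],[0,0,-0.065,0,0,0,55],[0,0,-0.085,0,0,0,55],[0,0,-0.1,0,0,0,55],[0,0,-0.11,0,0,0,55],[0,0,-0.11,0,0,0,55],[0,0,-0.11,0,0,0,55]]])

```text
time: 15.95
tcp_pos: [0.6508, 0.1469, 0.1608]
tool_rot: [-3.108, 0.456, -0.005]
force: [-0.0, 0.6, -2.9]
finger_gap: 0.0659
```

```bash
cat > held.py <<'E'
from m import *
# phone relative to the tool: dark slab points close to tip level
a=grab('scene'); C=cloud(a); px=a['pixels'].astype(int); s=robot.observe(); t=s['tcp_pos']; M=R.from_rotvec(s['tool_rot']).as_matrix()
L=(C-t)@M*1e3
m=(abs(L[...,0])<90)&(abs(L[...,1])<50)&(L[...,2]>-60)&(L[...,2]<-25)&(abs(L[...,0])>22)
P=L[m]; A=np.c_[P[:,:2],np.ones(len(P))]; q=np.abs(P[:,2]-np.median(P[:,2]))<8; c=np.linalg.lstsq(A[q],P[q,2],rcond=None)[0]
print('tcp',(t*1e3).round(1),'gap',s['finger_gap'],'n',len(P),'z med',np.median(P[:,2]).round(1),'plane',c.round(4))
print('x',np.percentile(P[q,0],[0,2,98,100]).round(1),'y',np.percentile(P[q,1],[0,2,98,100]).round(1), rect(P[q]/1e3))
E
python3 held.py; python3 go.py 428 14.5 160 -47
python3 - <<'E'
from m import *
a=grab('scene'); C=cloud(a); px=a['pixels'].astype(int); X,Y,Z=C[...,0],C[...,1],C[...,2]
o=(np.hypot(X-.647,Y-.15)<.09)&(Z>.08)&(Z<.09)&(px[...,0]>px[...,2]+60); print('case',o.sum(),rect(C[o]))
E
```

```text
tcp [650.3 146.9 159.9] gap 0.06561744744763857 n 541 z med -45.0 plane [ 1.84000e-02 -4.50000e-03 -4.55805e+01]
x [-32.9 -28.8  63.8  64.6] y [-36.9 -35.7  28.2  30.7] (array([16. , -3.5]), array([97.9, 67. ]), 1.1)
t 16.0 tcp [650.3 146.9 159.9] jaw -106.68 gap 65.6 F [ 0.1 -0.3 -2. ] j [ 0.19  0.35  1.82 -0.    0.98  2.05]
tilt z [ 1.8e-03 -3.0e-04 -1.0e+00]
[428.0, 14.5, 160.0, -47.0] [-0.175, 0.1906, -0.0005] [0.0007, -0.0018, -1.0417]
case 474 (array([667.6, 166.8]), array([77.5, 62.5]), 39.7)
```

The phone is level, square and centred as planned. Next I carry it over the cradle, turning 60°, and hover.

>>> apply_moves(motion=[[[-0.006,0.006,0,0,0,-0.04,55],[-0.02,0.02,0,0,0,-0.1,55],[-0.035,0.037,0,0,0,-0.19,55],[-0.052,0.056,0,0,0,-0.28,55],[-0.07,0.076,0,0,0,-0.38,55],[-0.088,0.095,0,0,0,-0.48,55],[-0.105,0.114,0,0,0,-0.58,55],[-0.122,0.133,0,0,0,-0.68,55],[-0.138,0.15,0,0,0,-0.78,55],[-0.152,0.166,0,0,0,-0.87,55],[-0.165,0.179,0,0,0,-0.95,55],[-0.172,0.187,0,0,0,-1.01,55],[-0.175,0.191,0,0,0,-1.042,55],[-0.175,0.191,0,0,0,-1.042,55],[-0.175,0.191,0.02,0,0,-1.042,55],[-0.175,0.191,0.04,0,0,-1.042,55],[-0.175,0.191,0.06,0,0,-1.042,55],[-0.175,0.191,0.06,0,0,-1.042,55],[-0.175,0.191,0.06,0,0,-1.042,55]]])

```text
time: 17.63
tcp_pos: [0.4278, 0.0144, 0.0993]
tool_rot: [-2.923, -1.151, 0.0]
force: [-0.2, -0.1, -2.8]
finger_gap: 0.0655
```

```bash
python3 go.py 426.5 12.8 60 -47 426.5 12.8 40.5 -47; python3 held.py;  python3 - <<'E'
from h import *
a=grab('scene')
cv2.imwrite('pics/g6.png',cv2.resize(a['pixels'][130:230,230:330],(600,600),interpolation=2)[:,:,::-1])
E
```

```text
t 17.63 tcp [427.8  14.4  99.3] jaw -47.02 gap 65.5 F [-0.2 -0.1 -2.8] j [-0.02  0.07  2.31 -0.    0.77  0.8 ]
tilt z [-3.e-04 -1.e-04 -1.e+00]
[426.5, 12.8, 60.0, -47.0] [-0.002, 0.0003, 0.0393] [-0.0002, 0.0003, -0.0004]
[426.5, 12.8, 40.5, -47.0] [-0.002, 0.0003, 0.0588] [-0.0002, 0.0003, -0.0004]
tcp [428.6  14.3 100.2] gap 0.06574637917542642 n 399 z med -43.2 plane [ 1.12000e-02 -3.00000e-03 -4.33075e+01]
x [-53.7 -50.1  66.7  68.2] y [-36.3 -34.   29.   30. ] (array([ 7.2, -3.1]), array([122. ,  66.2]), 0.0)
```

View pics/g6.png

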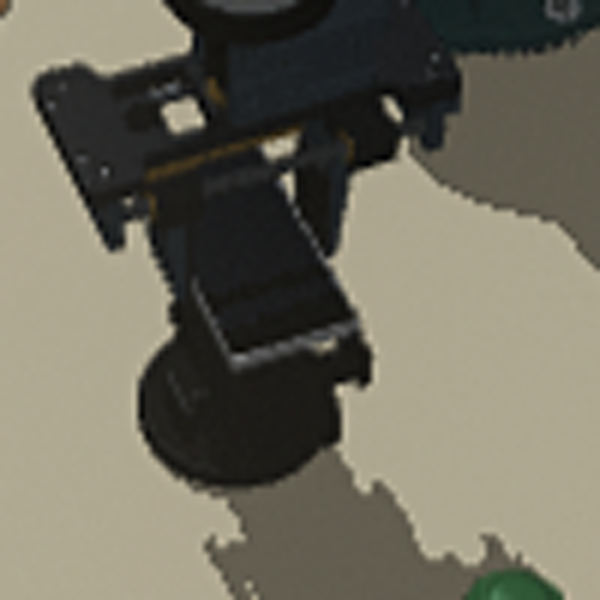

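The phone sits over the holder with its far end toward the feet at about crop (330,350). The phone and the arms, both measured in the same view, call for about (-2,-2.7) mm, so I correct by that and lower to just above the face.

>>> apply_moves(motion=[[[-0.003,0.0006,0,0,0,0,55],[-0.003,0.0006,0.015,0,0,0,55],[-0.003,0.0006,0.03,0,0,0,55],[-0.003,0.0006,0.042,0,0,0,55],[-0.003,0.0006,0.05,0,0,0,55],[-0.003,0.0006,0.055,0,0,0,55],[-0.003,0.0006,0.055,0,0,0,55],[-0.003,0.0006,0.055,0,0,0,55]]])

```text
time: 18.4
tcp_pos: [0.4272, 0.0117, 0.0455]
tool_rot: [2.922, 1.151, 0.004]
force: [0.6, 0.5, -1.7]
finger_gap: 0.066
```

```bash
python3 go.py 426.6 11.6 40.5 -47
python3 - <<'E'
from m import *
a=grab('scene'); C=cloud(a); X,Y,Z=C[...,0],C[...,1],C[...,2]
c=np.array([423.75,12.6]); ax=np.array([-.731,-.682]); ay=np.array([.682,-.731])
P=C.reshape(-1,3)*1e3; u=(P[:,:2]-c)@ax; v=(P[:,:2]-c)@ay
for nm,lo,hi in(('phone',86,97),('arms',78,85)):
  for x0 in(-80,-76,-72,-68,-64,-55,-45,-35,-25):
    m=(P[:,2]>lo)&(P[:,2]<hi)&(u>=x0)&(u<x0+4)&(abs(v)<60)
    if m.sum(): print(nm,x0,m.sum(),v[m].min().round(1),v[m].max().round(1),np.median(P[m,2]).round(1))
E
```

```text
t 18.4 tcp [427.2  11.7  45.5] jaw -46.98 gap 66.0 F [ 0.6  0.5 -1.7] j [-0.03  0.18  2.32 -0.    0.63  0.79]
tilt z [ 3.e-03 -2.e-04 -1.e+00]
[426.6, 11.6, 40.5, -47.0] [-0.0005, -0.0004, 0.005] [0.0022, -0.0021, 0.0003]
phone -80 3 13.7 19.4 86.8
phone -72 17 -28.5 31.3 87.7
phone -68 25 -32.6 32.7 89.7
phone -64 23 -31.6 34.5 89.8
phone -55 35 -49.4 49.6 89.6
phone -45 32 -48.9 48.8 89.6
phone -35 29 -45.0 47.8 89.9
phone -25 27 -39.8 44.7 90.1
arms -80 5 -18.1 19.7 84.3
arms -72 4 -3.5 15.8 81.6
arms -68 11 -33.0 32.7 81.8
arms -55 5 -48.4 49.3 79.3
arms -45 3 -43.8 49.3 80.2
arms -35 2 -42.4 32.7 83.3
```

The phone is centred between the arms (±32.7 mm) with its end at -69. I lower it onto the face.

>>> apply_moves(motion=[[[0,0,0.002,0,0,0,55],[0,0,0.004,0,0,0,55],[0,0,0.005,0,0,0,55],[0,0,0.005,0,0,0,55]]])

```text
time: 18.78
tcp_pos: [0.427, 0.0117, 0.0402]
tool_rot: [2.922, 1.151, 0.004]
force: [-1.3, -0.3, 1.7]
finger_gap: 0.0656
```

>>> apply_moves(motion=[[[0,0,0.0005,0,0,0,55],[0,0,0.0007,0,0,0,55],[0,0,0.0007,0,0,0,55]]])

```text
time: 19.03
tcp_pos: [0.4271, 0.0117, 0.0401]
tool_rot: [2.922, 1.151, 0.003]
force: [-7.5, -0.7, 24.3]
finger_gap: 0.0655
```

>>> apply_moves(motion=[[[0,0,-0.0006,0,0,0,55],[0,0,-0.0006,0,0,0,74],[0,0,-0.0006,0,0,0,77],[0,0,-0.0006,0,0,0,80],[0,0,-0.0006,0,0,0,84],[0,0,-0.0006,0,0,0,88],[0,0,-0.0006,0,0,0,88],[0,0,-0.006,0,0,0,90],[0,0,-0.02,0,0,0,90],[0,0,-0.05,0,0,0,95],[0,0,-0.09,0,0,0,100],[0,0,-0.12,0,0,0,100],[0,0,-0.12,0,0,0,100]]])

```text
time: 20.12
tcp_pos: [0.4297, 0.0117, 0.1652]
tool_rot: [2.919, 1.15, 0.016]
force: [1.6, -0.4, 0.6]
finger_gap: 0.091
```

```bash
python3 - <<'E'
from m import *
a=grab('scene'); C=cloud(a); px=a['pixels'].astype(int); X,Y,Z=C[...,0],C[...,1],C[...,2]
c=np.array([423.75,12.6]); ax=np.array([-.731,-.682]); ay=np.array([.682,-.731])
P=C.reshape(-1,3)*1e3; u=(P[:,:2]-c)@ax; v=(P[:,:2]-c)@ay
m=(P[:,2]>80.5)&(P[:,2]<88)&(abs(u)<72)&(abs(v)<36); Q=np.c_[u,v,P[:,2]][m]; print('phone',m.sum(),rect(Q/1e3),np.linalg.lstsq(np.c_[Q[:,:2],np.ones(len(Q))],Q[:,2],rcond=None)[0].round(4), np.percentile(Q[:,2],[5,50,95]))
b=(np.hypot(X-.671,Y+.116)<.1)&(Z<.06)&(Z>.013)&(px.min(2)>95)&(np.ptp(px,axis=2)<25); n,l,st,_=cv2.connectedComponentsWithStats(b.astype(np.uint8)); k=l==1+st[1:,4].argmax(); print('buds',k.sum(),rect(C[k]),np.percentile(C[k][:,2],[5,95]))
t=(np.hypot(X-.671,Y+.116)<.1)&(Z<.019)&(Z>.012)&(px[...,0]>px[...,2]+25); print('rim',rect(C[t]))
o=(np.hypot(X-.647,Y-.15)<.09)&(Z>.08)&(Z<.09)&(px[...,0]>px[...,2]+60); print('case',o.sum(),rect(C[o]))
g=(np.hypot(X-.645,Y-.148)<.11)&(Z>.047)&(Z<.057)&(px.min(2)>55)&(np.ptp(px,axis=2)<35); print('tin',g.sum(),rect(C[g]))
E
python3 go.py 647 147 130 -45
```

```text
phone 761 (array([0.7, 0.4]), array([140.7,  66.3]), -0.0) [-1.00000e-04  2.10000e-03  8.43897e+01] [81.54947467 84.39646298 87.33105121]
buds 280 (array([ 670.1, -113.1]), array([58.6, 45.1]), -23.8) [0.02602726 0.03443754]
rim (array([ 670.1, -114.5]), array([133.6, 131.2]), 64.6)
case 820 (array([648.2, 151.2]), array([127.3,  61.6]), 38.9)
tin 719 (array([643.4, 147.2]), array([167.3,  67.9]), -43.8)
t 20.17 tcp [428.6  11.7 162.6] jaw -46.98 gap 91.3 F [-0.4 -0.3 -0.6] j [-0.03 -0.05  2.28 -0.    0.9   0.79]
tilt z [ 8.8e-03 -3.0e-04 -1.0e+00]
[647.0, 147.0, 130.0, -45.0] [0.2518, 0.0498, 0.0345] [0.0063, -0.0061, -0.0346]
```

The phone lies square in the cradle, within 1 mm, flat at 84.4 mm. The earbud case is within 2 mm of the tray middle. Next I get a better angle for the controller case and a look at it.

Run:
```python
from m import *
for n in('scene','top'):
    a=grab(n); C=cloud(a); px=a['pixels'].astype(int); X,Y,Z=C[...,0],C[...,1],C[...,2]
    o=(np.hypot(X-.647,Y-.15)<.09)&(Z>.076)&(Z<.094)
    P=C[o][:,:2]*1e3
    if len(P)<100: print(n,len(P)); continue
    c=P.mean(0); w,V=np.linalg.eigh(np.cov(P.T)); print(n,len(P),rect(C[o]),'pca',c.round(1),np.degrees(np.arctan2(V[1,1],V[0,1])).round(1))
    # long straight sides: extreme v by u
    for th in np.arange(36,48,1.): 
        t=np.radians(th); u=(P-c)@[np.cos(t),np.sin(t)]; v=(P-c)@[-np.sin(t),np.cos(t)]; k=abs(u)<35; print(th,np.ptp(v[k]).round(1),end=' ')
    print()
    if n=='scene': cv2.imwrite('pics/g7.png',cv2.resize(a['pixels'][215:305,240:330],(600,600),interpolation=2)[:,:,::-1])
```

```text
scene 1012 (array([649.2, 152.4]), array([134.8,  62.5]), 39.0) pca [651.7 152.8] -141.9
36.0 64.4 37.0 63.5 38.0 62.8 39.0 62.5 40.0 63.0 41.0 64.0 42.0 65.0 43.0 66.2 44.0 67.3 45.0 68.3 46.0 69.4 47.0 70.4 
top 652 (array([648.9, 149.2]), array([136.3,  62.4]), 39.2) pca [646.1 147.5] -140.9
36.0 64.3 37.0 63.7 38.0 63.0 39.0 62.4 40.0 62.7 41.0 63.1 42.0 63.4 43.0 63.8 44.0 64.3 45.0 65.1 46.0 66.2 47.0 67.3
```

View pics/g7.png

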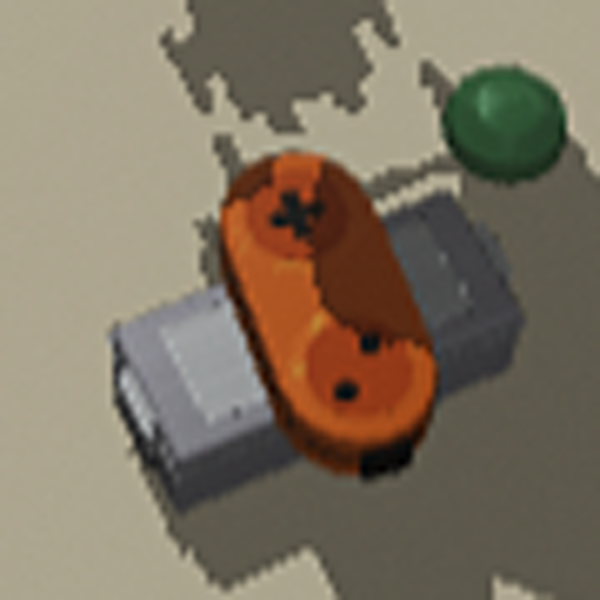

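The pile now shows the orange case at 39° with its dark tab at crop (390,460), lying over the tin. I go to it with the jaw at -51°.

>>> apply_moves(motion=[[[0.253,0.0495,0,0,0,0.07,100],[0.253,0.0495,0,0,0,0.07,100],[0.253,0.0495,0,0,0,0.07,100],[0.253,0.0495,0,0,0,0.07,100],[0.253,0.0495,0,0,0,0.07,100],[0.253,0.0495,0,0,0,0.07,100],[0.253,0.0495,0,0,0,0.07,100],[0.253,0.0495,0.03,0,0,0.07,100],[0.253,0.0495,0.06,0,0,0.07,100],[0.253,0.0495,0.07,0,0,0.07,100],[0.253,0.0495,0.07,0,0,0.07,100],[0.253,0.0495,0.07,0,0,0.07,100]]])

```text
time: 21.27
tcp_pos: [0.6449, 0.1479, 0.0894]
tool_rot: [2.961, 1.048, 0.001]
force: [-1.1, -0.7, 0.2]
finger_gap: 0.0913
```

```bash
python3 tip.py; python3 go.py 647.2 147.9 20.5 -51
```

```text
scene tcp [645.8 148.   90.6] gap 91.1
-1 68 zmax5 [-37. -36. -36. -36. -36. -35.] x -14.0 20.0 |y| 47.4 58.7
1 34 zmax5 [-46. -44. -44. -44. -41. -37.] x 6.0 19.0 |y| 42.9 54.2
top tcp [646.3 148.1  91.3] gap 91.1
t 21.37 tcp [646.3 148.1  91.3] jaw -51.01 gap 91.1 F [ 0.2 -0.1  0. ] j [ 0.19  0.43  1.85 -0.    0.86  1.08]
tilt z [ 4.2e-03  1.0e-04 -1.0e+00]
[647.2, 147.9, 20.5, -51.0] [0.0004, 0.0006, 0.0708] [0.0025, -0.0033, -0.0001]
```

>>> apply_moves(motion=[[[0,0,0.03,0,0,0,100],[0,0,0.055,0,0,0,100],[0,0,0.066,0,0,0,100],[0,0,0.07,0,0,0,100],[0,0,0.07,0,0,0,95],[0,0,0.07,0,0,0,90],[0,0,0.07,0,0,0,85],[0,0,0.07,0,0,0,80],[0,0,0.07,0,0,0,75],[0,0,0.07,0,0,0,70],[0,0,0.07,0,0,0,60],[0,0,0.07,0,0,0,50],[0,0,0.07,0,0,0,50],[0,0,0.07,0,0,0,50]]])

```text
time: 22.53
tcp_pos: [0.6461, 0.1481, 0.0204]
tool_rot: [2.96, 1.049, 0.005]
force: [-1.0, -1.0, 6.0]
finger_gap: 0.0617
```

```bash
python3 go.py 465.2 363.2 150 -51
```

```text
t 22.53 tcp [646.1 148.1  20.4] jaw -50.99 gap 61.7 F [-1. -1.  6.] j [ 0.19  0.53  1.86 -0.    0.75  1.08]
tilt z [ 3.4e-03 -1.0e-04 -1.0e+00]
[465.2, 363.2, 150.0, -51.0] [-0.0048, -0.2807, -0.1302] [0.0022, -0.0025, 0.0002]
```

Held at 61.7 mm. I lift it and carry it to the turntable.

>>> apply_moves(motion=[[[0,0,-0.005,0,0,0,50],[0,0,-0.018,0,0,0,50],[0,0,-0.04,0,0,0,50],[0,0,-0.065,0,0,0,50],[0,0,-0.09,0,0,0,50],[0,-0.005,-0.11,0,0,0,50],[0,-0.02,-0.125,0,0,0,50],[-0.001,-0.042,-0.13,0,0,0,50],[-0.001,-0.067,-0.13,0,0,0,50],[-0.002,-0.095,-0.13,0,0,0,50],[-0.002,-0.123,-0.13,0,0,0,50],[-0.003,-0.151,-0.13,0,0,0,50],[-0.003,-0.179,-0.13,0,0,0,50],[-0.004,-0.207,-0.13,0,0,0,50],[-0.004,-0.234,-0.13,0,0,0,50],[-0.005,-0.257,-0.13,0,0,0,50],[-0.005,-0.273,-0.12,0,0,0,50],[-0.005,-0.281,-0.1,0,0,0,50],[-0.005,-0.281,-0.08,0,0,0,50],[-0.005,-0.281,-0.06,0,0,0,50]]])

```text
time: 24.2
tcp_pos: [0.4644, 0.364, 0.0797]
tool_rot: [2.96, 1.05, 0.005]
force: [1.3, 0.3, -2.3]
finger_gap: 0.0618
```

>>> apply_moves(motion=[[[0,0,0.015,0,0,0,50],[0,0,0.035,0,0,0,50],[0,0,0.045,0,0,0,50],[0,0,0.045,0,0,0,50],[0,0,0.045,0,0,0,50]]])

```text
time: 24.62
tcp_pos: [0.4649, 0.3633, 0.0348]
tool_rot: [2.96, 1.048, 0.003]
force: [0.9, -0.7, -2.2]
finger_gap: 0.062
```

```bash
python3 go.py 465.4 363.9 -13.5 -51
python3 - <<'E'
from m import *
for n in('scene','top'):
    a=grab(n); C=cloud(a); px=a['pixels'].astype(int); X,Y,Z=C[...,0],C[...,1],C[...,2]
    t=robot.observe()['tcp_pos'][2]
    o=(np.hypot(X-.466,Y-.366)<.11)&(px[...,0]>px[...,2]+60)&(Z>.05); 
    if o.sum()>20: print(n,'orange',o.sum(),rect(C[o]),np.percentile(C[o][:,2],[5,50,95]).round(3))
    k=(np.hypot(X-.466,Y-.366)<.12)&(Z>.0145)&(Z<.03); print('tt',cv2.minEnclosingCircle((C[k][:,:2]*1e3).astype(np.float32)))
    if n=='scene': cv2.imwrite('pics/g8.png',cv2.resize(a['pixels'][180:290,320:430],(600,600),interpolation=2)[:,:,::-1])
E
```

```text
t 24.62 tcp [464.9 363.3  34.8] jaw -51.0 gap 62.0 F [ 0.9 -0.7 -2.2] j [ 0.62  0.42  2.01 -0.    0.71  1.52]
tilt z [ 2.3e-03 -4.0e-04 -1.0e+00]
[465.4, 363.9, -13.5, -51.0] [0.0007, -0.0002, 0.0483] [0.0018, -0.0016, 0.0]
scene orange 451 (array([467. , 369.4]), array([126.8,  67.4]), 24.3) [0.096 0.101 0.105]
tt ((466.42071533203125, 367.3703918457031), 95.74402618408203)
top orange 53 (array([440.8, 318.7]), array([40.4, 14.7]), 6.6) [0.081 0.1   0.106]
tt ((474.246826171875, 346.23870849609375), 92.06421661376953)
```

View pics/g8.png

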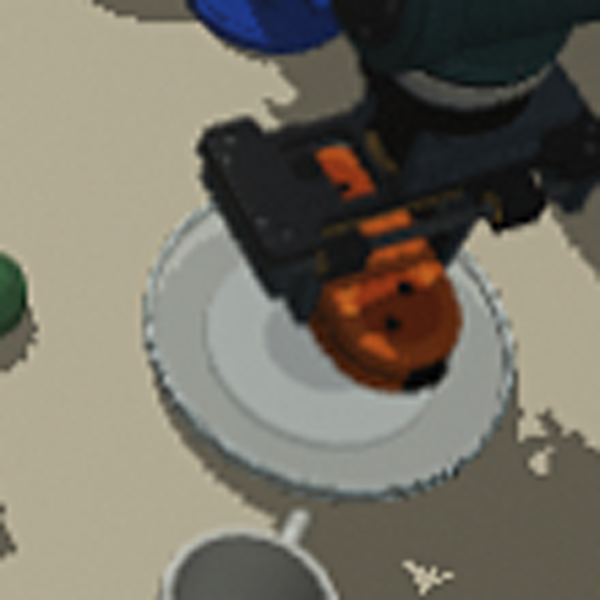

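The case is level over the plate. I lower it by feel.

>>> apply_moves(motion=[[[0.0005,0,0.015,0,0,0,50],[0.0005,0,0.03,0,0,0,50],[0.0005,0,0.04,0,0,0,50],[0.0005,0,0.045,0,0,0,50],[0.0005,0,0.047,0,0,0,50],[0.0005,0,0.047,0,0,0,50],[0.0005,0,0.047,0,0,0,50]]])

```text
time: 25.3
tcp_pos: [0.4658, 0.3639, -0.012]
tool_rot: [2.961, 1.049, 0.005]
force: [0.2, 0.7, -2.3]
finger_gap: 0.0615
```

Run:
```python
from m import *
a=grab('scene'); C=cloud(a); px=a['pixels'].astype(int); P=C.reshape(-1,3)*1e3; p=px.reshape(-1,3)
t=np.radians(39); r=P[:,:2]-[466.35,367.2]; u=r@[np.cos(t),np.sin(t)]; v=r@[-np.sin(t),np.cos(t)]
o=(abs(u)<90)&(abs(v)<45)&(p[:,0]>p[:,2]+50)&(P[:,2]>44)&(P[:,2]<62)
print(o.sum(),'u',u[o].min(),u[o].max(),'v at 20..35',[(v[o&(abs(u-k)<4)].min().round(1),v[o&(abs(u-k)<4)].max().round(1)) for k in(20,28,35,50) if (o&(abs(u-k)<4)).sum()],np.percentile(P[o,2],[5,50,95]))
print(robot.observe()['tcp_pos'],robot.observe()['force'])
```

```text
435 u -58.84827089343643 67.43217417079765 v at 20..35 [(np.float64(-29.2), np.float64(32.2)), (np.float64(-32.9), np.float64(29.6)), (np.float64(-32.0), np.float64(27.5)), (np.float64(-26.7), np.float64(26.7))] [49.47470975 53.95769711 57.7185833 ]
[ 0.46583462  0.36391512 -0.01194357] [ 1.00289383 -0.5839373  -1.69098934]
```

>>> apply_moves(motion=[[[0,0,0.0008,0,0,0,50],[0,0,0.0014,0,0,0,50],[0,0,0.0014,0,0,0,50],[0,0,0.0014,0,0,0,50]]])

```text
time: 25.68
tcp_pos: [0.4657, 0.3638, -0.0136]
tool_rot: [2.96, 1.049, 0.005]
force: [-0.6, -0.5, 4.5]
finger_gap: 0.0622
```

Contact. I release and lift.

>>> apply_moves(motion=[[[0,0,0.0002,0,0,0,70],[0,0,0.0002,0,0,0,73],[0,0,0.0002,0,0,0,77],[0,0,0.0002,0,0,0,82],[0,0,0.0002,0,0,0,87],[0,0,0.0002,0,0,0,90],[0,0,0.0002,0,0,0,90],[0,0,-0.01,0,0,0,92],[0,0,-0.03,0,0,0,95],[0,0,-0.06,0,0,0,100],[0,0,-0.1,0,0,0,100],[0,0,-0.13,0,0,0,100],[0,0,-0.13,0,0,0,100]]])

```text
time: 26.77
tcp_pos: [0.4679, 0.3657, 0.1229]
tool_rot: [-2.96, -1.049, -0.017]
force: [1.6, 0.6, 0.7]
finger_gap: 0.0908
```

```bash
cat > chk.py <<'E'
from m import *
for n in('scene','top'):
    a=grab(n); C=cloud(a); px=a['pixels'].astype(int); X,Y,Z=C[...,0],C[...,1],C[...,2]; print(n)
    k=(np.hypot(X-.466,Y-.366)<.12)&(Z>.0145)&(Z<.03); print('tt',np.round(cv2.minEnclosingCircle((C[k][:,:2]*1e3).astype(np.float32))[0],1))
    o=(np.hypot(X-.466,Y-.366)<.1)&(Z>.044)&(Z<.06)
    if o.sum()>100: print('case+tab',o.sum(),rect(C[o]),np.median(Z[o]).round(4))
    g=(np.hypot(X-.645,Y-.148)<.12)&(Z>.046)&(Z<.058); 
    if g.sum()>100: print('tin',g.sum(),rect(C[g]))
    g2=cv2.morphologyEx(g.astype(np.uint8),cv2.MORPH_OPEN,np.ones((5,5)))>0
    if g2.sum()>100: print('tin opened',g2.sum(),rect(C[g2]))
    m=(np.hypot(X-.46,Y+.34)<.14)&(Z>.0025)&(Z<.009)&(px[...,0]>px[...,2]+35); 
    q,l,st,_=cv2.connectedComponentsWithStats(m.astype(np.uint8)); mm=l==1+st[1:,4].argmax(); print('mat',mm.sum(),rect(C[mm]))
E
python3 chk.py; python3 go.py 642.4 144 120 -135
```

```text
scene
tt [465.9 366.2]
case+tab 866 (array([468.7, 369.8]), array([136.9,  66.5]), 37.7) 0.0524
tin 1336 (array([644. , 147.6]), array([167.1,  69. ]), -45.4)
tin opened 1303 (array([642.7, 147.4]), array([166. ,  67.5]), -44.1)
mat 1039 (array([ 459. , -338.6]), array([181. ,  97.7]), -5.4)
top
tt [469.9 337.7]
case+tab 224 (array([471.6, 342.8]), array([123.5,  41.9]), 18.1) 0.0524
tin 808 (array([643.2, 143.8]), array([167.8,  68.4]), -43.8)
tin opened 207 (array([643.1, 145.7]), array([150. ,  53.1]), -45.3)
mat 877 (array([ 458.9, -343.3]), array([180.,  97.]), -5.9)
t 26.87 tcp [465.7 364.2 117.9] jaw -50.99 gap 91.4 F [-0.5 -1.  -0.6] j [ 0.63  0.29  1.99 -0.    0.86  1.52]
tilt z [ 0.0051  0.0016 -1.    ]
[642.4, 144.0, 120.0, -135.0] [-0.0013, 0.2823, -0.0015] [-0.0021, -0.0055, 1.4662]
```

The controller case is within 1.5 mm of the turntable middle. Now the tin, with the jaw at -134.5°.

>>> apply_moves(motion=[[[-0.001,0.282,0,0,0,1.457,100],[-0.001,0.282,0,0,0,1.457,100],[-0.001,0.282,0,0,0,1.457,100],[-0.001,0.282,0,0,0,1.457,100],[-0.001,0.282,0,0,0,1.457,100],[-0.001,0.282,0,0,0,1.457,100],[-0.001,0.282,0,0,0,1.457,100],[-0.001,0.282,0,0,0,1.457,100],[-0.001,0.282,0,0,0,1.457,100],[-0.001,0.282,0,0,0,1.457,100],[-0.001,0.282,0,0,0,1.457,100],[-0.001,0.282,0,0,0,1.457,100],[-0.001,0.282,0,0,0,1.457,100],[-0.001,0.282,0.03,0,0,1.457,100],[-0.001,0.282,0.07,0,0,1.457,100],[-0.001,0.282,0.07,0,0,1.457,100],[-0.001,0.282,0.07,0,0,1.457,100]]])

```text
time: 28.28
tcp_pos: [0.6399, 0.1435, 0.0446]
tool_rot: [2.907, -1.185, -0.003]
force: [0.8, 0.5, 0.4]
finger_gap: 0.0912
```

```bash
python3 tip.py; python3 go.py 642.5 144 -24 -134.5
python3 - <<'E'
from m import *
a=grab('scene'); C=cloud(a); P=C.reshape(-1,3)*1e3; px=a['pixels'].reshape(-1,3).astype(int)
t=robot.observe()['tcp_pos']*1e3
g=(np.hypot(P[:,0]-645,P[:,1]-148)<115)&(P[:,2]>46)&(P[:,2]<58); Q=P[g]
for th in(-43,-43.5,-44,-44.5,-45,-45.5,-46):
    r=np.radians(th); u=(Q[:,:2]-[642.9,147.3])@[np.cos(r),np.sin(r)]; v=(Q[:,:2]-[642.9,147.3])@[-np.sin(r),np.cos(r)]; k=abs(u)<75; print(th,np.percentile(v[k],[1,99]).round(1),np.percentile(u,[.5,99.5]).round(1))
E
```

```text
scene tcp [641.6 143.8  46.6] gap 91.3
-1 21 zmax5 [-38. -37.  -3.   2.   2.  23.] x -18.0 19.0 |y| 36.8 56.7
1 30 zmax5 [-39. -39. -38. -35. -34. -34.] x -8.0 15.0 |y| 43.8 50.7
top tcp [642.7 144.   47.9] gap 91.4
t 28.38 tcp [642.7 144.   47.9] jaw -134.4 gap 91.4 F [-0.8  0.1  0.9] j [ 0.19  0.48  1.87 -0.    0.79  2.53]
tilt z [ 0.0035 -0.     -1.    ]
[642.5, 144.0, -24.0, -134.5] [-0.0003, 0.0003, 0.0719] [-0.0024, -0.0025, 0.0018]
-43 [-32.5  31.8] [-15.8  83.5]
-43.5 [-32.3  32.2] [-15.6  83.5]
-44 [-32.   32.5] [-15.3  83.5]
-44.5 [-31.9  32.8] [-15.2  83.4]
-45 [-32.   33.1] [-14.9  83.4]
-45.5 [-31.8  33.5] [-14.7  83.4]
-46 [-31.5  34. ] [-14.4  83.3]
```

>>> apply_moves(motion=[[[0,0,0.03,0,0,-0.007,100],[0,0,0.055,0,0,-0.007,100],[0,0,0.067,0,0,-0.007,100],[0,0,0.0715,0,0,-0.007,100],[0,0,0.0715,0,0,-0.007,95],[0,0,0.0715,0,0,-0.007,90],[0,0,0.0715,0,0,-0.007,85],[0,0,0.0715,0,0,-0.007,80],[0,0,0.0715,0,0,-0.007,76],[0,0,0.0715,0,0,-0.007,72],[0,0,0.0715,0,0,-0.007,60],[0,0,0.0715,0,0,-0.007,55],[0,0,0.0715,0,0,-0.007,55],[0,0,0.0715,0,0,-0.007,55]]])

```text
time: 29.6
tcp_pos: [0.6425, 0.144, -0.0244]
tool_rot: [-2.911, 1.178, -0.005]
force: [-1.9, -0.1, 7.2]
finger_gap: 0.0654
```

```bash
python3 go.py 642.5 144 110 -134 458.6 -342.5 110 -95.8
```

```text
t 29.6 tcp [642.5 144.  -24.4] jaw -134.08 gap 65.4 F [-1.9 -0.1  7.2] j [ 0.19  0.59  1.86 -0.    0.68  2.53]
tilt z [ 0.0032 -0.     -1.    ]
[642.5, 144.0, 110.0, -134.0] [0.0003, -0.0003, -0.1344] [-0.0022, -0.0023, -0.0014]
[458.6, -342.5, 110.0, -95.8] [0.2066, 0.4771, -0.135] [-0.0014, -0.003, -0.6681]
```

>>> apply_moves(motion=[[[0,0,-0.005,0,0,0,55],[0,0,-0.018,0,0,0,55],[0,0,-0.04,0,0,0,55],[0,0,-0.065,0,0,0,55],[0,0,-0.09,0,0,0,55],[0,0,-0.11,0,0,0,55],[0.003,0.007,-0.125,0,0,0,55],[0.01,0.022,-0.134,0,0,-0.02,55],[0.02,0.045,-0.134,0,0,-0.05,55],[0.031,0.071,-0.134,0,0,-0.09,55],[0.042,0.098,-0.134,0,0,-0.13,55],[0.054,0.125,-0.134,0,0,-0.17,55],[0.066,0.152,-0.134,0,0,-0.21,55],[0.078,0.179,-0.134,0,0,-0.25,55],[0.089,0.206,-0.134,0,0,-0.29,55],[0.101,0.233,-0.134,0,0,-0.33,55],[0.113,0.26,-0.134,0,0,-0.37,55],[0.124,0.287,-0.134,0,0,-0.41,55],[0.136,0.314,-0.134,0,0,-0.45,55],[0.147,0.34,-0.134,0,0,-0.49,55]]])

```text
time: 31.27
tcp_pos: [0.51, -0.2039, 0.1095]
tool_rot: [-3.111, 0.434, -0.005]
force: [0.6, -0.4, -5.0]
finger_gap: 0.0658
```

```bash
python3 go.py 458.6 -342.5 110 -95.8 458.6 -342.5 20 -95.8
```

```text
t 31.27 tcp [ 510.  -203.9  109.5] jaw -105.88 gap 65.8 F [ 0.6 -0.4 -5. ] j [-0.42  0.24  2.07  0.    0.82  1.42]
tilt z [ 2.9e-03 -3.0e-04 -1.0e+00]
[458.6, -342.5, 110.0, -95.8] [-0.0115, 0.1474, -0.0006] [-0.0002, -0.0029, -0.176]
[458.6, -342.5, 20.0, -95.8] [-0.0118, 0.1474, 0.0894] [-0.0002, -0.0029, -0.176]
```

>>> apply_moves(motion=[[[-0.001,0.026,0,0,0,-0.03,55],[-0.003,0.052,0,0,0,-0.06,55],[-0.005,0.078,0,0,0,-0.1,55],[-0.008,0.104,0,0,0,-0.13,55],[-0.01,0.128,0,0,0,-0.16,55],[-0.011,0.142,0.01,0,0,-0.176,55],[-0.012,0.147,0.03,0,0,-0.176,55],[-0.012,0.147,0.06,0,0,-0.176,55],[-0.012,0.147,0.085,0,0,-0.176,55],[-0.012,0.147,0.1,0,0,-0.176,55],[-0.012,0.147,0.1,0,0,-0.176,55],[-0.012,0.147,0.1,0,0,-0.176,55]]])

```text
time: 32.27
tcp_pos: [0.4589, -0.3404, 0.0088]
tool_rot: [-3.137, 0.162, -0.003]
force: [0.3, -0.4, -3.7]
finger_gap: 0.0662
```

```bash
cat > tm.py <<'E'
from m import *
a=grab('scene'); C=cloud(a); px=a['pixels'].astype(int); X,Y,Z=C[...,0],C[...,1],C[...,2]
s=robot.observe(); zt=s['tcp_pos'][2]+.0244+.052
g=(np.hypot(X-.46,Y+.34)<.12)&(abs(Z-zt)<.005)
print('tin top',g.sum(),rect(C[g]),np.median(Z[g]).round(4),'exp',zt.round(4))
Q=C[g][:,:2]*1e3; r=np.radians(-5.8); u=(Q-[459.5,-338.2])@[np.cos(r),np.sin(r)]; v=(Q-[459.5,-338.2])@[-np.sin(r),np.cos(r)]
print('in mat frame u',np.percentile(u,[0,.5,99.5,100]).round(1))
for k in np.arange(-80,81,10):
    q=abs(u-k)<5
    if q.sum()>3: print(k,v[q].min().round(1),v[q].max().round(1),end='; ')
m=(np.hypot(X-.46,Y+.34)<.14)&(Z>.0025)&(Z<.009)&(px[...,0]>px[...,2]+25)
q,l,st,_=cv2.connectedComponentsWithStats(m.astype(np.uint8)); mm=l==1+st[1:,4].argmax(); print('\nmat',mm.sum(),rect(C[mm]))
E
python3 tm.py; python3 go.py 458.6 -342.5 -19.4 -95.8
```

```text
tin top 459 (array([ 490.9, -343.4]), array([104.2,  85.6]), -17.4) 0.0848 exp 0.0861
in mat frame u [-24.1 -21.1  82.9  83.8]
-20 -35.0 -3.5; -10 -34.0 -6.6; 0 -36.2 -0.0; 10 -33.7 46.2; 20 -42.5 42.2; 30 -30.7 36.3; 40 -30.6 35.2; 50 -31.3 34.4; 60 -30.8 33.5; 70 -31.1 33.7; 80 -28.4 32.0; 
mat 469 (array([ 457.4, -335.8]), array([197.7,  99.3]), -8.6)
t 32.32 tcp [ 459.5 -341.     9.7] jaw -95.91 gap 66.0 F [ 0.3  0.1 -3.5] j [-0.68  0.44  2.04  0.    0.66  0.99]
tilt z [ 3.2e-03 -6.0e-04 -1.0e+00]
[458.6, -342.5, -19.4, -95.8] [-0.0008, 0.0016, 0.0291] [0.0002, -0.0032, -0.0019]
```

>>> apply_moves(motion=[[[-0.0008,0.0014,0.01,0,0,0,55],[-0.0008,0.0014,0.02,0,0,0,55],[-0.0008,0.0014,0.025,0,0,0,55],[-0.0008,0.0014,0.027,0,0,0,55],[-0.0008,0.0014,0.027,0,0,0,55],[-0.0008,0.0014,0.027,0,0,0,55]]])

```text
time: 32.82
tcp_pos: [0.4583, -0.342, -0.0184]
tool_rot: [-3.137, 0.162, -0.004]
force: [0.9, -0.4, -4.9]
finger_gap: 0.0658
```

```bash
python3 tm.py; python3 go.py 458.6 -342.5 -19.4 -95.8
```

```text
tin top 452 (array([ 490.2, -342.9]), array([105.3,  89. ]), -12.5) 0.0575 exp 0.0581
in mat frame u [-24.4 -20.5  82.5  83.9]
-20 -35.1 -5.0; -10 -36.1 -10.1; 0 -36.5 1.7; 10 -44.4 45.7; 20 -37.1 45.0; 30 -34.1 35.8; 40 -34.0 34.1; 50 -31.9 33.8; 60 -30.7 36.0; 70 -32.3 35.7; 80 -27.3 37.9; 
mat 277 (array([ 470. , -308.6]), array([209.1,  93.6]), -30.5)
t 32.87 tcp [ 458.4 -342.1  -18.3] jaw -95.91 gap 66.1 F [ 0.1  0.2 -3.4] j [-0.68  0.49  2.04  0.    0.61  0.99]
tilt z [ 2.8e-03 -3.0e-04 -1.0e+00]
[458.6, -342.5, -19.4, -95.8] [0.0002, 0.0004, 0.0011] [-0.0, -0.0028, -0.002]
```

>>> apply_moves(motion=[[[0,0,0.0008,0,0,0,55],[0,0,0.0014,0,0,0,55],[0,0,0.0014,0,0,0,55],[0,0,0.0014,0,0,0,55]]])

```text
time: 33.2
tcp_pos: [0.4585, -0.3421, -0.0194]
tool_rot: [3.137, -0.162, 0.005]
force: [0.1, 0.5, 3.6]
finger_gap: 0.0659
```

Contact (-4 to +3.6 N). I release and lift.

>>> apply_moves(motion=[[[0,0,0.0002,0,0,0,73],[0,0,0.0002,0,0,0,76],[0,0,0.0002,0,0,0,80],[0,0,0.0002,0,0,0,85],[0,0,0.0002,0,0,0,92],[0,0,0.0002,0,0,0,100],[0,0,0.0002,0,0,0,100],[0,0,-0.01,0,0,0,100],[0,0,-0.03,0,0,0,100],[0,0,-0.06,0,0,0,100],[0,0,-0.1,0,0,0,100],[0,0,-0.14,0,0,0,100],[0,0,-0.18,0,0,0,100],[0,0,-0.2,0,0,0,100],[0,0,-0.2,0,0,0,100]]])

```text
time: 34.45
tcp_pos: [0.4599, -0.3436, 0.1862]
tool_rot: [3.133, -0.162, 0.014]
force: [-0.2, -1.2, 0.7]
finger_gap: 0.0911
```

```bash
python3 go.py 600 0 200 -95.8
```

```text
t 34.45 tcp [ 459.9 -343.6  186.2] jaw -95.91 gap 91.1 F [-0.2 -1.2  0.7] j [-0.68  0.17  1.99  0.    0.97  0.99]
tilt z [ 0.0089 -0.0052 -0.9999]
[600.0, 0.0, 200.0, -95.8] [0.1041, -0.3562, -0.0143] [0.0043, -0.0094, -0.002]
```

>>> apply_moves(motion=[[[0.01,-0.035,-0.05,0,0,0,100],[0.02,-0.07,-0.07,0,0,0,100],[0.06,-0.25,-0.07,0,0,0,100],[0.06,-0.25,-0.07,0,0,0,100],[0.06,-0.25,-0.07,0,0,0,100],[0.06,-0.25,-0.07,0,0,0,100],[0.06,-0.25,-0.07,0,0,0,100],[0.06,-0.25,-0.07,0,0,0,100],[0.06,-0.25,-0.07,0,0,0,100]]])

```text
time: 35.2
tcp_pos: [0.543, -0.0981, 0.2501]
tool_rot: [3.138, -0.157, 0.003]
force: [-0.1, 0.2, -0.6]
finger_gap: 0.0913
```

```bash
cat > fin.py <<'E'
from m import *
def bc(m):
    q,l,st,_=cv2.connectedComponentsWithStats(m.astype(np.uint8)); return l==1+st[1:,4].argmax()
def f(nm,C,m):
    m=m if m.sum()<30 else bc(m); print(nm,m.sum(),rect(C[m]) if m.sum()>30 else '')
for n in('scene','top'):
    a=grab(n); C=cloud(a); px=a['pixels'].astype(int); X,Y,Z=C[...,0],C[...,1],C[...,2]; print(n)
    mt=np.hypot(X-.46,Y+.34)<.14
    f('tin',C,mt&(Z>.052)&(Z<.062)); f('mat+tin',C,mt&(Z>.003)&(Z<.065)&((px[...,0]>px[...,2]+25)|(Z>.01)))
    f('buds',C,(np.hypot(X-.671,Y+.116)<.1)&(Z<.04)&(Z>.013)&(px.min(2)>90)&(np.ptp(px,axis=2)<25))
    f('tray',C,(np.hypot(X-.671,Y+.116)<.1)&(Z>.003)&(Z<.04)); 
    f('case+tab',C,(np.hypot(X-.466,Y-.366)<.1)&(Z>.044)&(Z<.06)); k=(np.hypot(X-.466,Y-.366)<.12)&(Z>.0145)&(Z<.03); print('tt',np.round(cv2.minEnclosingCircle((C[k][:,:2]*1e3).astype(np.float32))[0],1))
    f('phone',C,(np.hypot(X-.424,Y-.013)<.075)&(Z>.081)&(Z<.088)); f('mug',C,(np.hypot(X-.6635,Y-.362)<.08)&(Z>.02)); f('pot',C,(np.hypot(X-.683,Y+.364)<.07)&(Z>.02))
    A=a['pixels'] if n=='scene' else A
cv2.imwrite('pics/fin.png',cv2.resize(A,(800,600),interpolation=2)[:,:,::-1])
E
python3 fin.py
```

```text
scene
tin 820 (array([ 459.2, -337.4]), array([170.2,  69.4]), -7.1)
mat+tin 1489 (array([ 439.3, -347. ]), array([219.6, 123.5]), -4.2)
buds 298 (array([ 670.9, -112.4]), array([59.8, 43.9]), -27.7)
tray 1909 (array([ 665.8, -115.8]), array([150. , 140.7]), 66.4)
case+tab 910 (array([468.7, 369.2]), array([136.7,  67. ]), 37.7)
tt [466.2 367.7]
phone 758 (array([424. ,  12.2]), array([139.7,  66.6]), 43.1)
mug 921 (array([661.8, 354.1]), array([92.5, 82.7]), 24.1)
pot 1034 (array([ 682.5, -362.7]), array([79.9, 78.3]), -0.2)
top
tin 810 (array([ 459.5, -341.4]), array([168.6,  67.2]), -6.2)
mat+tin 1381 (array([ 450.8, -350.6]), array([202.7, 120.9]), -8.1)
buds 0 
tray 168 (array([ 726. , -142.3]), array([133.3,  36.6]), 67.9)
case+tab 599 (array([467.9, 364.6]), array([134.8,  60.5]), 37.8)
tt [465.5 364.4]
phone 316 (array([445.2,  23.1]), array([88.4, 74.3]), 43.6)
mug 396 (array([654.5, 347.7]), array([105.5,  79. ]), 18.4)
pot 492 (array([ 683. , -367.4]), array([80.7, 79.2]), -25.0)
```

View pics/fin.png

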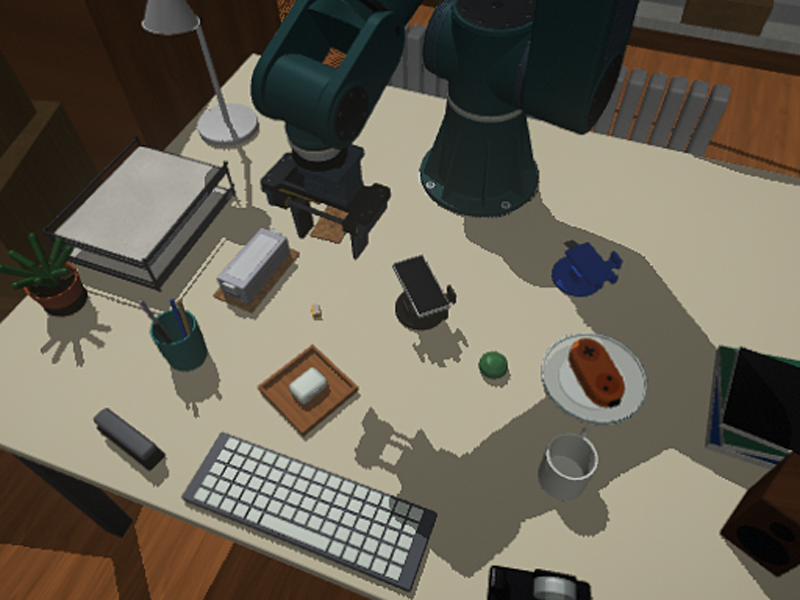

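The picture shows every thing in its place:

| Thing | Pixel | Place |
|---|---|---|
| Earbud case | (308,386) | wooden tray |
| Phone | (420,285) | black cradle |
| Controller case | (597,372) | turntable |
| Tin | (255,265) | large mat |

The gripper is well clear, and the mug and pen pot stand where they were. I hand the job in.

```bash
python3 -c "
from bench import robot
s=robot.observe(); print(s['time'],s['force'],s['qvel'].round(3)); print(robot.finish_job())"
```

```text
35.3 [-0.38141976 -0.36616403 -0.35786027] [-0.018  0.    -0.002  0.    -0.002  0.004]
the job is handed in; nothing more can be done
None
```

The pile is taken apart from the top down, and each thing was set down by feel in its own place. The job was handed in at about 35 s of the 141 s, with the gripper open and clear of everything.

| Thing | Place | Last check |
|---|---|---|
| Earbud case | Wooden tray | About 2 mm from the middle, roughly square to the walls |
| Phone | Black holder's cradle | Within 1 mm of the middle, square, flat at 84.4 mm |
| Controller case | Turntable | About 1–1.5 mm from the middle |
| Lunch tin | Larger cork mat | About 1 mm from the middle, lined up to about 1° |

The pen pot shows no sign of having moved, and the picture shows the mug standing where it was. The measured outline of the mug came out 5–9 mm off its earlier one. The two mug measurements used different crops, so I put that down to the measuring, but I did not check it further.

Some checks failed or disagreed:
- **First grasp missed:** the jaws closed above the earbud case. The fingertips turned out to sit about 37 mm behind the reported tool point, so I set heights by the tips from then on.
- **Phone set-down:** it touched with about 24 N on the wrist, the highest I read; I backed off 0.6 mm before letting go. The other set-downs read about 11 N or less.
- **The two cameras:** they disagree by 3–5 mm in y, so I judged the placings within a single view.

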